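# Empty the grinding balls from a mill barrel into the catch pan

## Task

Empty the grinding balls out of the small mill barrel. First push the catch pan with the wooden ruler, along the guide rail and under the barrel, until it sits square and fully home against both the rail and the end stop; then lay the ruler flat on the bench, clear of the pan, and turn the barrel by pushing the arms of its star handle, either way round, until its open hatch faces straight down and all six balls have dropped into the pan, and leave it so. Do not shift or tip the saucers, the jar, the stamp or the loose hatch cover.

Things in the scene. Friction and masses are not known exactly. Their poses are not given: they have to be found in the camera images.
- cradle: Fixed grey steel cradle carrying the barrel. Origin on the bench straight below the barrel's middle; z up; x along the barrel's axis, away from the star handle; y toward the end stop (left from the robot). Two A-frames at x = -90 and +76 mm, feet at y = +-80 mm, bearing housings of 27 mm radius. Front foot: bar 6 mm high, x -106 to -80, y -92 to +92 mm. The -y side is open for the pan.
- rail (a point): Point on the face of the fixed guide rail (cradle x = +60, y = -100 mm, 14 mm up). The rail is a steel angle 28 mm high whose upright face looks to the cradle's -x and runs from cradle y = -300 to +85 mm.
- end_stop (a point): Point on the face of the fixed end stop (cradle x = 0, y = +85 mm, 14 mm up). The stop is a steel angle 28 mm high whose upright face looks to the cradle's -y and runs from cradle x = -100 to +60 mm. With the rail it makes the pan's square corner.
- barrel (a joint): Angle of the barrel about the cradle's x axis (rad): 0 = open hatch straight up; growing values turn the hatch toward the cradle's -y side; +pi or -pi = straight down. No end stops: it turns either way and stays where it is left (friction about 0.22 N m, 2 to 5 N push at the handle).
- hatch (a point): Middle of the barrel's open side (opening 88 mm along the axis by 62 mm), 66 mm from the axis; its z axis points out of the opening. The barrel is a round drum of 66 mm outer radius (inside 60 mm, rubber-lined) with end flanges of 80 mm radius, 100 mm long over all; its lowest point is 85 mm above the bench.
- star_hub (a point): Centre of the star handle, on the barrel's axis at its robot end (cradle x = -130 mm, 165 mm up); turns with the barrel. Four arms (bars 11 mm thick) at right angles to the axis end in black ball knobs, 23 mm diameter, centres 100 mm from the axis. One arm points the same way as the hatch, the rest at 90, 180, 270 degrees. The bearing housing begins 29 mm behind the handle's plane.
- pan: Loose metal catch pan, 120 mm (its x) by 170 mm (its y), 40 mm high, wall and floor 3 mm, 0.26 to 0.42 kg; slides on the bench. Origin at the centre of its underside. Fully home, its origin lies at x = 0, y = 0 of the cradle, with its x axis along the cradle's.
- ball0: White ceramic grinding ball 1 of six, 22 mm diameter, about 20 g, inside the barrel at the start; origin at its centre.
- ball1: White ceramic grinding ball 2 of six, 22 mm diameter, about 20 g, inside the barrel at the start; origin at its centre.
- ball2: White ceramic grinding ball 3 of six, 22 mm diameter, about 20 g, inside the barrel at the start; origin at its centre.
- ball3: White ceramic grinding ball 4 of six, 22 mm diameter, about 20 g, inside the barrel at the start; origin at its centre.
- ball4: White ceramic grinding ball 5 of six, 22 mm diameter, about 20 g, inside the barrel at the start; origin at its centre.
- ball5: White ceramic grinding ball 6 of six, 22 mm diameter, about 20 g, inside the barrel at the start; origin at its centre.
- ruler_center (a point): Centre of the loose wooden ruler, 305 mm (its y axis) by 28 mm (its x axis), 8.5 mm thick, lying flat on the bench with its underside at z = 0, 50 g; point half-way up. It can be taken from above across its 28 mm width. The chest's half-open drawer overhangs the bench near the ruler's far end, from 74 mm up, its front and knob reaching to about x = 0.57 m.
- saucers_center (a point): Bystander: stack of four bare clay saucers, 93 mm diameter, 73 mm high; point half-way up. Stands behind the guide rail.
- jar_center (a point): Bystander: red-brown lidded jar, 58 mm diameter, 74 mm high; point half-way up. It and the stamp stand in either of two places: beyond the end stop or at the right.
- stamp_center (a point): Bystander: turned wooden stamp, 29 mm diameter, 58 mm high; point half-way up.
- cover_center (a point): Bystander: the barrel's loose hatch cover, a steel plate 88 by 54 mm with a clamp bar and black T grip, 34 mm high, lying on the bench near the star handle; point half-way up.

How it is judged:
By the outcome, as a careful person would: the job done as asked, in the order asked, and still so for the second after the job is handed in, with the robot touching nothing.
It also fails if it takes over 72 s, if anything falls off the work surface, if the arm or the gripper's body presses on something with over 40 N, if the wrist force passes 120 N, or if a joint passes its speed limit or range.

## Robot

A 6-joint arm with a two-finger parallel gripper is mounted at the origin on a cart in front of the work surface, level with it; the furniture and walls round the work are solid. World frame = base frame: x ahead of the robot, y to its left, z up, the work surface at z = 0. Lengths are in m, angles in degrees, forces in N, time in s.
With the tool pointing down it reaches from about 0.4 to 0.825 m from the base axis. Payload 7 kg.
Tool frame: the origin (TCP) lies on the centre line of the jaws, within the pads' length; the fingertips stand 19 mm ahead of it and the grasp point (between the pads) is the TCP (robot.finger_overhang is the distance from the TCP to the fingertips, in m); x points along the fingers, y is the direction in which the jaws open and shut, and the axes are right-handed (so a half turn about x gives the same grasp; the last joint's range is limited). The gripper opens to 88 mm and grips with 3 to 60 N. Pads are 19 mm wide; open, the fingers measure 130 mm over their backs; the gripper's body (78 mm by 193 mm) begins 47 mm behind the grasp point.
Start: joints at [-53.852, 20.546, 0.682, 0, -70.136, -16.507], TCP at [0.227, -0.636, 0.214] pointing down, gripper open.
Joint ranges: [-176.03, 176.03], [-82.01, 121.73], [-58.28, 71.71], [-173.87, 95.51], [-174.79, -0.11], [-173.66, 173.66]. Speed limits (degrees/s): [136.94, 136.94, 172.46, 180, 180, 180].

## Interface

Orientations are given as [roll, pitch, yaw] about the fixed x, y, z axes, in that order (R = Rz(yaw) Ry(pitch) Rx(roll)).
In Python, from workcell import status, imaging, robot gives the robot as it stands.
- The arm moves only by the shell command python3 -m jog 'ROWS' [FORCE]. ROWS is text: rows parted by semicolons, each of 7 numbers parted by spaces: the shift along the tool's x, y, z in cm, then the turn, a rotation vector about the tool's x, y, z in degrees, then the opening, from 0 (shut) to 1 (fully open). A call has 1 to 8 rows; each row shifts and turns the pose as measured when the row begins, along the tool's axes as they then stand; what a row does not reach is not made up. A row lasts 1/8 s, in which the tool goes at most 62.5 mm and 10.7 degrees, less where a joint would pass 70% of its speed; a pose out of reach is approached as far as the arm can. A call with a gripper value outside its range is refused whole. The fingers move at their own pace and stop on an object; FORCE is the grip in N (left out, the last holds). Time passes only in rows, so rows that do not move let the fingers close. It gives the time, the measured TCP pose, the force and the opening at its end, in the units of the state.
- status.observe(): the state, without advancing time (a new reading comes with each control period).
- imaging.get_image(name): name is "side" or "top"; returns a dict with "image" (420x560x3 uint8, blue, green, red), "z_map" (420x560 float32, m along the optical axis (not along the pixel's ray), 0 where there is no reading), "mtx" (3x3 intrinsics, pixels), "world_from_camera" (4x4, takes a point from camera to world coordinates). Camera axes: x right, y down, z forward; pixel columns grow to the right and rows downward; lengths in m; the calibration is good to about 2 mm. A picture is of the moment at which its call begins.
- robot.close_job(): hands the job in, once; it reports no verdict.
The state is a dict: "time_s": time; "joints": joint angles; "dq": joint speeds; "tau": joint torques, N m; "tcp_pos": TCP position; "tool_rot": TCP orientation; "contact_force": force on the tool from outside, world axes, zero at the start; "wrist_torque": the same for the moment, N m; "gripper_width": opening from 0.0 (shut) to 1.0 (fully open).
Only numpy, scipy, OpenCV 4.12 (cv2) and the standard library are available. Lean on these libraries where they do the work, as an engineer would, in place of code of your own. Each camera call takes 0.05 s, during which the arm holds its last target.

## Working session

There is one attempt and no reset: what is moved stays moved. The work goes in short steps, Python scripts to look and compute and a shell command to move; the robot and the scene stay as the last step left them, time stands still between calls to the robot, and variables do not carry over. Pictures are saved under pics/ and viewed, and the job is handed in when it is done.

```bash
ls; mkdir -p pics; cat > h.py <<'E'
import numpy as np, cv2
from workcell import status, imaging, robot
def snap(n,tag):
    d=imaging.get_image(n); cv2.imwrite(f'pics/{tag}.png',d['image']); np.savez(f'{tag}.npz',**d); return d
def pts(d):
    z=d['z_map'];K=d['mtx'];h,w=z.shape
    u,v=np.meshgrid(np.arange(w),np.arange(h))
    P=np.stack([(u-K[0,2])/K[0,0]*z,(v-K[1,2])/K[1,1]*z,z],-1)
    T=d['world_from_camera'];return P@T[:3,:3].T+T[:3,3]
def ray(d,u,v,h):
    K=d['mtx'];T=d['world_from_camera'];r=T[:3,:3]@np.array([(u-K[0,2])/K[0,0],(v-K[1,2])/K[1,1],1]);o=T[:3,3]
    return o+r*(h-o[2])/r[2]
def proj(d,p):
    T=d['world_from_camera'];c=T[:3,:3].T@(np.array(p)-T[:3,3]);K=d['mtx'];return K[0,0]*c[0]/c[2]+K[0,2],K[1,1]*c[1]/c[2]+K[1,2]
def load(tag): return dict(np.load(f'{tag}.npz'))
E
python3 - <<'E'
from h import *
print(status.observe())
for n in('top','side'):
    d=snap(n,n+'0');print(n,d['world_from_camera'].round(3).tolist(),d['mtx'].tolist())
E
```

```text
pics
{'time_s': 0.0, 'joints': array([-5.38507247e+01,  2.05895935e+01,  6.33935341e-01, -1.97669389e-02,
       -7.01343608e+01, -1.65085496e+01]), 'dq': array([-0.04728028, -0.06612677,  0.04483735,  0.02097837,  0.02538604,
        0.06421627]), 'tau': array([ 1.08488846e-04, -5.82706475e+01,  2.93060589e+01,  6.99741259e+00,
        6.76023628e-03, -2.32443081e-04]), 'tcp_pos': array([ 0.22670611, -0.6352609 ,  0.21354581]), 'tool_rot': array([ 94.84649029,  89.90808257, 114.48048427]), 'contact_force': array([ 0.38608184, -0.57218264,  0.26793076]), 'wrist_torque': array([0.02055549, 0.01613826, 0.04604842]), 'gripper_width': 1.0000769849516788}
top [[0.013, -0.99, 0.138, 0.385], [-1.0, -0.013, 0.005, -0.194], [-0.003, -0.138, -0.99, 1.341], [0.0, 0.0, 0.0, 1.0]] [[468.75068895891167, 0.0, 276.82409101503885], [0.0, 468.75068895891167, 208.76931184976903], [0.0, 0.0, 1.0]]
side [[-0.614, 0.638, -0.465, 1.192], [0.79, 0.495, -0.363, 0.312], [-0.002, -0.59, -0.808, 1.293], [0.0, 0.0, 0.0, 1.0]] [[478.41323525005447, 0.0, 275.51116308895814], [0.0, 478.41323525005447, 201.50604507537938], [0.0, 0.0, 1.0]]
```

View pics/top0.png

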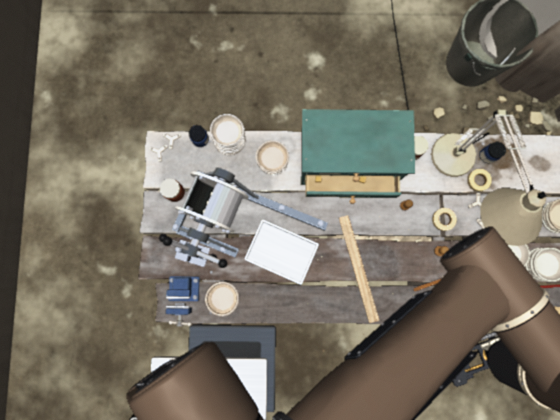

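View pics/side0.png

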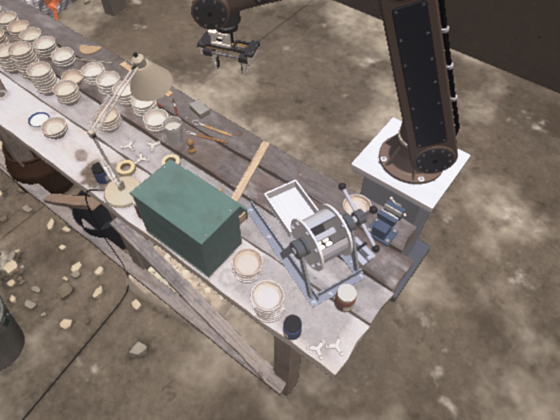

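```bash
python3 - <<'E'
from h import *
d=load('top0');cv2.imwrite('pics/t0z.png',cv2.resize(d['image'][120:340,140:420],None,fx=2.8,fy=2.7,interpolation=cv2.INTER_CUBIC))
d=load('side0');cv2.imwrite('pics/s0z.png',cv2.resize(d['image'][130:350,200:420],None,fx=2.7,fy=2.7,interpolation=cv2.INTER_CUBIC))
E
```

```text
(no output)
```

View pics/t0z.png

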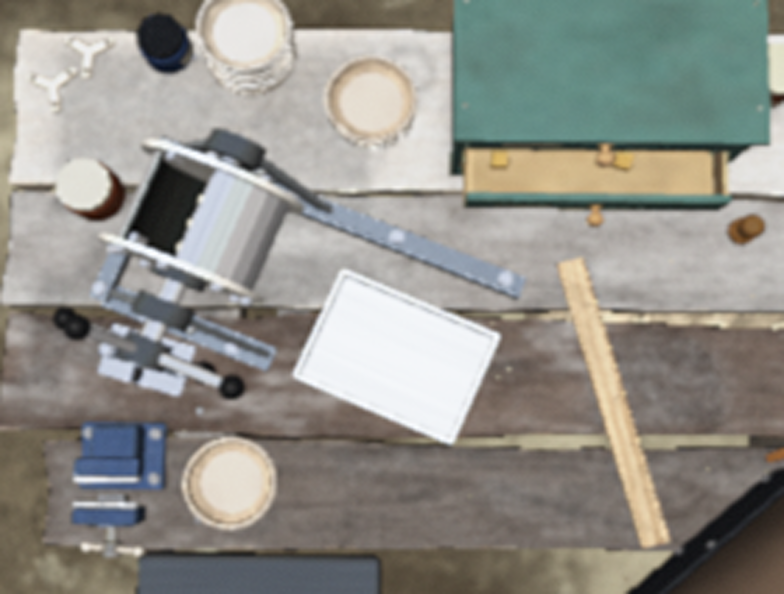

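View pics/s0z.png

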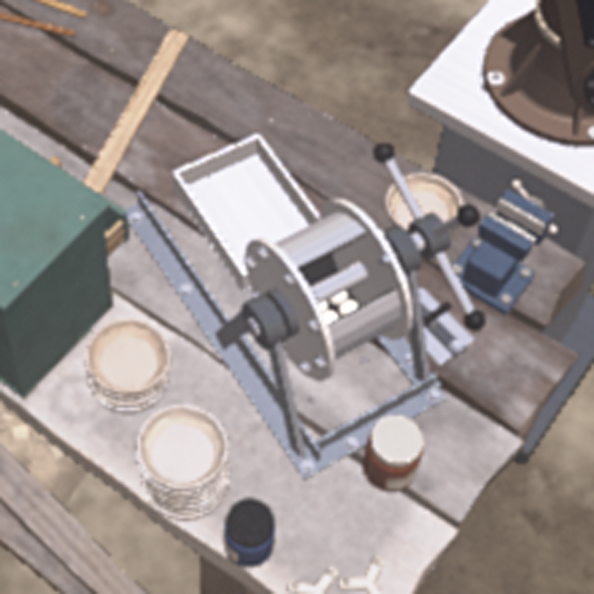

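```bash
python3 - <<'E'
from h import *
for n in('top0','side0'):
    d=load(n);P=pts(d);z=P[...,2]
    v=np.clip((z+0.01)/0.30*255,0,255).astype(np.uint8)
    c=cv2.applyColorMap(v,cv2.COLORMAP_TURBO)
    a=(120,340,140,420) if n[0]=='t' else (130,350,200,420)
    cv2.imwrite(f'pics/{n}h.png',cv2.resize(c[a[0]:a[1],a[2]:a[3]],None,fx=2.7,fy=2.7,interpolation=cv2.INTER_NEAREST))
d=load('top0');P=pts(d)
def q(x,y,h):
    u,v=140+x/2.8,120+y/2.7
    return ray(d,u,v,h).round(4)[:2],P[int(round(v)),int(round(u))].round(3)
for nm,x,y,h in [('railend',520,295,0.028),('rail2',330,205,.028),('rail mid',420,245,.028),
 ('panA',345,270,.04),('panB',499,336,.04),('panC',452,443,.04),('panD',294,377,.04),
 ('rulA',570,262,.0085),('rulB',655,540,.0085),('hub',146,347,.165),('knobR',232,386,.165),('knobs',68,322,.2),('stamp',740,232,.03),('cover',120,370,.03),('jar',88,187,.074),('houseback',232,148,.165),('housefront',165,308,.165)]:
    print(nm,*q(x,y,h))
E
```

```text
railend [ 0.5114 -0.3251] [ 0.515 -0.329  0.001]
rail2 [ 0.6039 -0.1326] [ 0.605 -0.133  0.018]
rail mid [ 0.5626 -0.2242] [ 0.565 -0.225  0.004]
panA [ 0.534  -0.1494] [ 0.534 -0.149  0.038]
panB [ 0.4677 -0.303 ] [ 0.471 -0.306  0.002]
panC [ 0.3586 -0.2571] [ 0.343 -0.293 -0.742]
panD [ 0.4232 -0.101 ] [ 0.423 -0.098 -0.003]
rulA [ 0.549  -0.3781] [ 0.549 -0.379  0.011]
rulB [ 0.2621 -0.4605] [ 0.263 -0.459  0.015]
hub [0.4455 0.0232] [0.443 0.019 0.188]
knobR [ 0.4106 -0.0548] [ 0.409 -0.062  0.219]
knobs [0.4653 0.0856] [0.461 0.07  0.268]
stamp [ 0.5802 -0.5467] [ 0.581 -0.548  0.022]
cover [0.4284 0.0731] [0.429 0.078 0.005]
jar [0.6118 0.1031] [0.613 0.104 0.074]
houseback [ 0.6347 -0.0483] [ 0.629 -0.052  0.191]
housefront [0.482  0.0075] [0.48  0.003 0.191]
```

View pics/top0h.png

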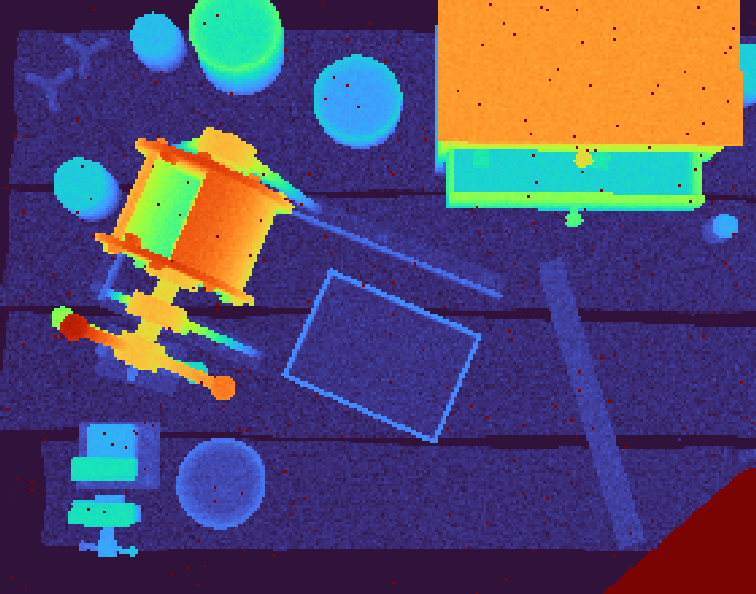

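View pics/side0h.png

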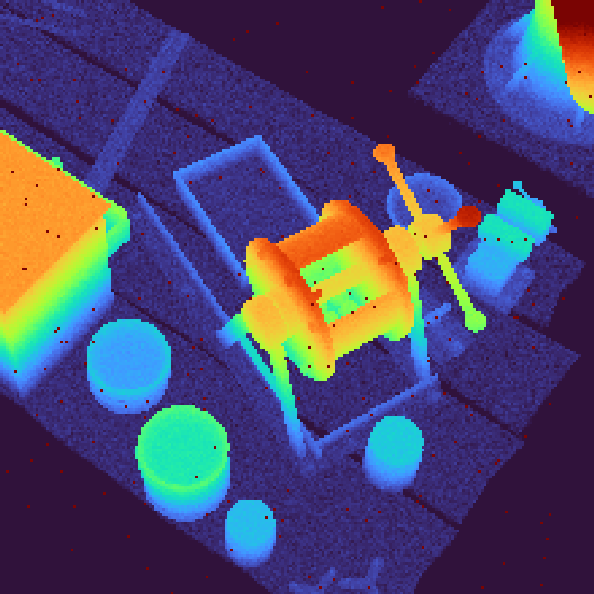

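```bash
python3 - <<'E'
from h import *
out={}
for n in('top0','side0'):
    d=load(n);P=pts(d).reshape(-1,3)
    # rail
    m=(P[:,2]>.020)&(P[:,2]<.034)&(P[:,0]>.5)&(P[:,0]<.66)&(P[:,1]<-.1)&(P[:,1]>-.36)
    # near line from (0.5114,-.3251) to (.6039,-.1326)
    a=np.array([.5114,-.3251]);t=np.array([.0925,.1925]);t/=np.linalg.norm(t);nn=np.array([-t[1],t[0]])
    s=(P[:,:2]-a)@nn
    q=P[m&(abs(s)<.015)]
    l=cv2.fitLine(q[:,:2].astype(np.float32),cv2.DIST_HUBER,0,.002,.002).ravel()
    r=(q[:,:2]-l[2:])@l[:2]; off=(q[:,:2]-l[2:])@np.array([-l[1],l[0]])
    print(n,'rail',len(q),l.round(4),np.degrees(np.arctan2(l[1],l[0])),'ends',(l[2:]+l[:2]*r.min()).round(4),(l[2:]+l[:2]*r.max()).round(4),off.std())
    # pan rim
    m=(P[:,2]>.034)&(P[:,2]<.046)&(P[:,0]>.33)&(P[:,0]<.56)&(P[:,1]<-.08)&(P[:,1]>-.32)
    q=P[m]; rc=cv2.minAreaRect(q[:,:2].astype(np.float32));print('pan',len(q),rc,cv2.boxPoints(rc).round(4).tolist())
    # star knobs: z>.21 near
    # ruler
    m=(P[:,2]>.004)&(P[:,2]<.02)&(P[:,0]>.25)&(P[:,0]<.56)&(P[:,1]<-.34)&(P[:,1]>-.5)
    q=P[m];l=cv2.fitLine(q[:,:2].astype(np.float32),cv2.DIST_HUBER,0,.002,.002).ravel();r=(q[:,:2]-l[2:])@l[:2]
    print('ruler',len(q),np.degrees(np.arctan2(l[1],l[0])),(l[2:]+l[:2]*np.percentile(r,.5)).round(4),(l[2:]+l[:2]*np.percentile(r,99.5)).round(4))
    out[n]=d
s=out['side0'];P=pts(s)
f=2.7
for nm,x,y in [('k1',384,152),('k2',468,216),('k3',476,320),('hub',430,237),('housing far',268,322)]:
    u,v=int(200+x/f),int(130+y/f);print(nm,P[v,u].round(3))
q=P.reshape(-1,3)
m=(q[:,2]>.022)&(q[:,2]<.034)&(q[:,0]>.5)&(q[:,0]<.72)&(q[:,1]>.0)&(q[:,1]<.1)
q=q[m];l=cv2.fitLine(q[:,:2].astype(np.float32),cv2.DIST_HUBER,0,.002,.002).ravel();r=(q[:,:2]-l[2:])@l[:2];print('stop',len(q),l,np.degrees(np.arctan2(l[1],l[0])),(l[2:]+l[:2]*r.min()).round(4),(l[2:]+l[:2]*r.max()).round(4))
E
```

```text
top0 rail 128 [ 0.3748  0.9271  0.5337 -0.2677] 67.991035 ends [ 0.5114 -0.3226] [ 0.5985 -0.1073] 0.0034146975056735074
pan 351 ((0.4676975905895233, -0.208173006772995), (0.17161333560943604, 0.16422775387763977), 66.99552917480469) [[0.358599990606308, -0.2551000118255615], [0.5097000002861023, -0.3192000091075897], [0.5767999887466431, -0.16130000352859497], [0.42559999227523804, -0.09709999710321426]]
ruler 1602 12.667828 [ 0.2582 -0.4531] [ 0.5551 -0.3864]
side0 rail 103 [ 0.3771  0.9262  0.5399 -0.2514] 67.84844 ends [ 0.5109 -0.3229] [ 0.6    -0.1039] 0.004611771326667447
pan 218 ((0.4681222140789032, -0.21062316000461578), (0.17500534653663635, 0.17030476033687592), 66.3197021484375) [[0.35499998927116394, -0.2565999925136566], [0.5109999775886536, -0.32499998807907104], [0.5812000036239624, -0.1647000014781952], [0.4253000020980835, -0.09629999846220016]]
ruler 785 15.527623 [ 0.2598 -0.4598] [ 0.5326 -0.384 ]
k1 [ 0.416 -0.055  0.22 ]
k2 [0.464 0.068 0.262]
k3 [0.481 0.112 0.135]
hub [0.456 0.032 0.187]
housing far [ 0.643 -0.039  0.19 ]
stop 163 [ 0.9347249  -0.35537207  0.604261    0.05510888] -20.816248 [0.5013 0.0942] [0.6707 0.0299]
```

```bash
cat >> h.py <<'E'
from scipy.spatial.transform import Rotation as Rn
O=np.array([.566,-.022]);TH=np.radians(-22.0)
ex=np.array([np.cos(TH),np.sin(TH)]);ey=np.array([-ex[1],ex[0]])
def c2w(x,y): return O+x*ex+y*ey
def w2c(p): d=np.array(p[:2])-O; return np.array([d@ex,d@ey])
def tool():
    s=status.observe();return s,Rn.from_euler('xyz',s['tool_rot'],degrees=True)
def goto(x,y,z,yaw=None,jawdir=None):
    """print total tool-frame shift in cm and rotvec deg to get TCP to x,y,z pointing down w/ tool y at yaw deg (mod 180)"""
    s,R=tool();p=s['tcp_pos']
    sh=R.inv().apply(np.array([x,y,z])-p)*100
    if yaw is None: return print('shift cm',sh.round(2))
    best=None
    for k in(0,180):
        a=np.radians(yaw+k);ty=np.array([np.cos(a),np.sin(a),0]);tx=np.array([0,0,-1.]);M=np.stack([tx,ty,np.cross(tx,ty)],1)
        rv=(R.inv()*Rn.from_matrix(M)).as_rotvec(degrees=True)
        print('  yaw opt',k,rv.round(2))
    print('shift cm',sh.round(2),'norm',np.linalg.norm(sh).round(2))
def st():
    s,R=tool();p=s['tcp_pos'];y=R.apply([0,1,0]);x=R.apply([1,0,0])
    print('t',round(s['time_s'],2),'tcp',p.round(4),'cradle',(w2c(p)*1000).round(1),'jaw yaw',round(np.degrees(np.arctan2(y[1],y[0])),2),'xax',x.round(3),'F',s['contact_force'].round(1),'g',round(s['gripper_width']*88,1),'q',s['joints'].round(0))
E
python3 - <<'E'
from h import *
d=load('top0');hsv=cv2.cvtColor(d['image'],cv2.COLOR_BGR2HSV)
m=cv2.inRange(hsv,(8,70,120),(25,255,255));m[:, :320]=0;m[:,395:]=0;m[:210]=0
n,lab,sts,c=cv2.connectedComponentsWithStats(m);i=1+np.argmax(sts[1:,4]);print(sts[i])
cn=np.argwhere(lab==i)[:,::-1].astype(float)
W=np.array([ray(d,u,v,.0085)[:2] for u,v in cn]);rc=cv2.minAreaRect(W.astype(np.float32));print(rc,cv2.boxPoints(rc))
l=cv2.fitLine(W.astype(np.float32),cv2.DIST_L2,0,.001,.001).ravel();print(np.degrees(np.arctan2(l[1],l[0])),W.mean(0))
dirn=l[:2]*np.sign(l[0]);g=np.array(rc[0])-dirn*.10;yaw=np.degrees(np.arctan2(dirn[1],dirn[0]))
print('grip',g,'yaw',yaw);st();goto(*g,.10,yaw+90)
s=load('side0')
hv=cv2.cvtColor(s['image'],cv2.COLOR_BGR2HSV)
E
```

```text
[355 243  24  79 251]
((0.36790037155151367, -0.4405922591686249), (0.22284232079982758, 0.014882144518196583), 13.302212715148926) [[ 0.25775656 -0.4589874 ]
 [ 0.26118073 -0.47347027]
 [ 0.47804418 -0.4221971 ]
 [ 0.47462    -0.40771425]]
14.117784 [ 0.3485061  -0.44370401]
grip [ 0.27092073 -0.46498386] yaw 14.117784
t 0.1 tcp [ 0.2267 -0.6353  0.2136] cradle [ -84.8 -695.8] jaw yaw 109.64 xax [-0.001  0.001 -1.   ] F [ 0.6 -0.3  0.1] g 87.8 q [-54.  21.   1.  -0. -70. -17.]
  yaw opt 0 [ 5.52 -0.01 -0.08]
  yaw opt 180 [-1.7448e+02  1.3000e-01 -2.0000e-02]
shift cm [11.38 14.54  9.89] norm 20.95
```

```bash
python3 - <<'E'
from h import *
d=load('top0');cv2.imwrite('pics/rul.png',cv2.resize(d['image'][205:330,325:395],None,fx=4.7,fy=4.7,interpolation=cv2.INTER_CUBIC))
E
```

```text
(no output)
```

View pics/rul.png

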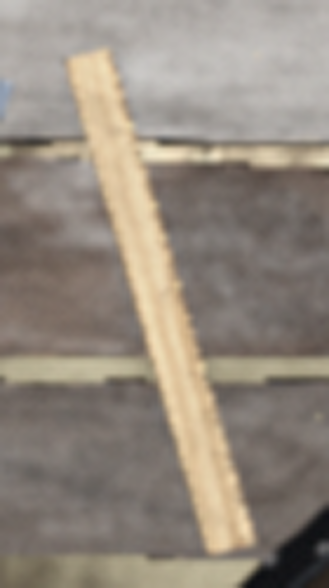

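```bash
python3 - <<'E'
from h import *
d=load('top0')
C=[ray(d,325+x/4.7-.4,205+y/4.7-.4,.0085)[:2] for x,y in[(66,58),(106,50),(257,545),(208,553)]]
C=np.array(C);print(C.round(4))
a=(C[0]+C[1])/2;b=(C[2]+C[3])/2;v=a-b;L=np.linalg.norm(v);yaw=np.degrees(np.arctan2(v[1],v[0]));print(L,yaw,np.linalg.norm(C[0]-C[1]),np.linalg.norm(C[2]-C[3]))
c=C.mean(0);g=c-v/L*.1;print('c',c,'g',g);goto(*g,.0215,yaw+90)
E
```

```text
[[ 0.5491 -0.364 ]
 [ 0.5544 -0.3884]
 [ 0.2608 -0.4754]
 [ 0.2558 -0.4464]]
0.3054256135151819 16.088203927568163 0.02493564172940874 0.02941775575036239
c [ 0.405025   -0.41855518] g [ 0.30894138 -0.44626686]
  yaw opt 0 [ 3.55 -0.01 -0.08]
  yaw opt 180 [-1.7645e+02  1.3000e-01 -2.0000e-02]
shift cm [19.23 15.01 14.1 ] norm 28.18
```

```bash
python3 -m jog '2 3 2.8 0.7 0 0 0.6; 2 3 2.8 0.7 0 0 0.6; 2 3 2.8 0.7 0 0 0.6; 2 3 2.8 0.7 0 0 0.6; 2 3 2.8 0.7 0 0 0.6; 0 0 0 0 0 0 0.6' 40; python3 - <<'E'
from h import *
st();goto(.3089,-.4463,.0215,106.09)
E
```

```text
time_s: 0.85
tcp_pos: [0.3132, -0.443, 0.1082]
tool_rot: [115.9, 89.7, 131.8]
contact_force: [0.3, -0.6, 1.2]
gripper_width: 0.601
t 0.85 tcp [ 0.3132 -0.443   0.1082] cradle [ -76.6 -485. ] jaw yaw 105.88 xax [-0.003  0.004 -1.   ] F [ 0.3 -0.6  1.2] g 52.9 q [-34.  14. -24.  -0. -52. -40.]
  yaw opt 0 [-0.21 -0.13 -0.27]
  yaw opt 180 [179.79  -0.42   0.2 ]
shift cm [ 8.67 -0.24 -0.49] norm 8.69
```

```bash
python3 -m jog '2.5 -0.1 -0.25 -0.2 -0.1 -0.3 0.6; 2.5 -0.1 -0.25 0 0 0 0.6; 2.5 0 0 0 0 0 0.6; 1.0 0 0 0 0 0 0.6; 0 0 0 0 0 0 0.6' 40; python3 - <<'E'
from h import *
st();goto(.3089,-.4463,.0215,106.09)
snap('side','side1');d=load('side1');cv2.imwrite('pics/s1z.png',cv2.resize(d['image'][30:250,200:420],None,fx=2.7,fy=2.7,interpolation=cv2.INTER_CUBIC))
E
```

```text
time_s: 1.48
tcp_pos: [0.3099, -0.4488, 0.0225]
tool_rot: [-82.8, 89.8, -66.6]
contact_force: [0.2, -0.1, -0.3]
gripper_width: 0.599
t 1.48 tcp [ 0.3099 -0.4488  0.0225] cradle [ -77.6 -491.7] jaw yaw 106.19 xax [ 0.001 -0.003 -1.   ] F [ 0.2 -0.1 -0.3] g 52.7 q [-35.  20. -29.   0. -41. -39.]
  yaw opt 0 [0.1  0.03 0.2 ]
  yaw opt 180 [-1.799e+02 -3.200e-01  4.000e-02]
shift cm [ 0.1   0.27 -0.02] norm 0.29
```

View pics/s1z.png

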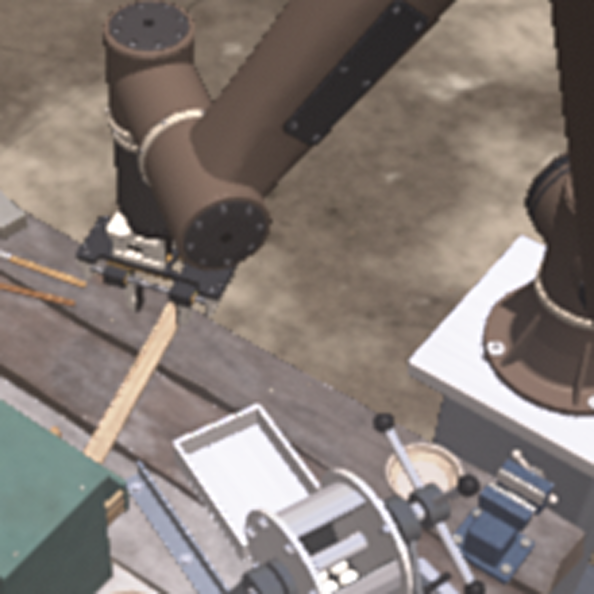

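```bash
python3 -m jog '0.1 0.27 0 0 0 0 0.6; 0 0 0 0 0 0 0; 0 0 0 0 0 0 0; 0 0 0 0 0 0 0; 0 0 0 0 0 0 0; 0 0 0 0 0 0 0' 50; python3 - <<'E'
from h import *
st()
E
```

```text
time_s: 2.28
tcp_pos: [0.3108, -0.4474, 0.0247]
tool_rot: [-65.2, 89.5, -49.0]
contact_force: [-0.4, 0.4, -0.2]
gripper_width: 0.094
t 2.27 tcp [ 0.3108 -0.4474  0.0247] cradle [ -77.2 -490. ] jaw yaw 106.22 xax [ 0.006 -0.007 -1.   ] F [-0.4  0.4 -0.2] g 8.3 q [-34.  20. -29.   0. -40. -39.]
```

```bash
python3 - <<'E'
from h import *
st()
d=snap('side','side2');cv2.imwrite('pics/s2z.png',cv2.resize(d['image'][90:190,200:320],None,fx=5,fy=5,interpolation=cv2.INTER_CUBIC))
d=snap('top','top2');cv2.imwrite('pics/t2z.png',cv2.resize(d['image'][190:340,310:450],None,fx=4,fy=4,interpolation=cv2.INTER_CUBIC))
E
```

```text
t 2.27 tcp [ 0.3108 -0.4474  0.0247] cradle [ -77.2 -490. ] jaw yaw 106.22 xax [ 0.006 -0.007 -1.   ] F [-0.4  0.4 -0.2] g 8.3 q [-34.  20. -29.   0. -40. -39.]
```

View pics/s2z.png

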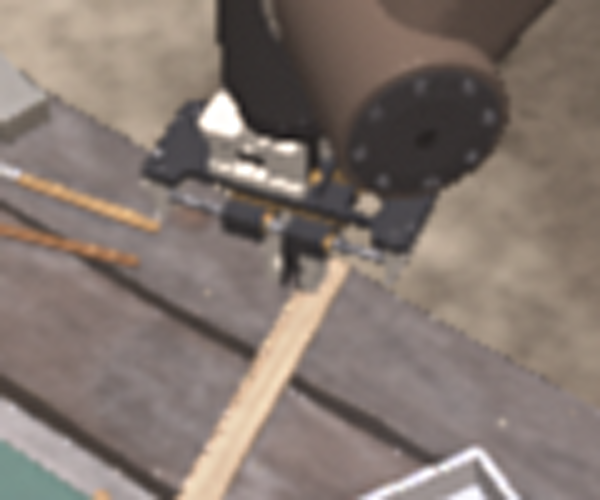

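View pics/t2z.png

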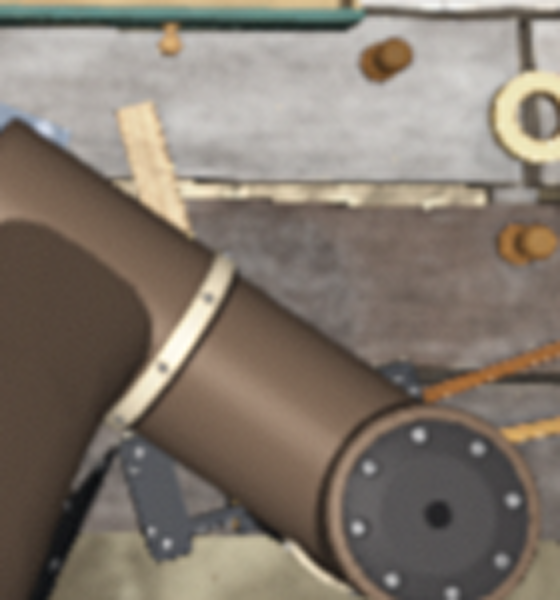

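```bash
python3 - <<'E'
from h import *
s,R=tool();p=s['tcp_pos'];tip=p+R.apply([.019,0,0])
d=load('side2')
for q in(p,tip,[.3108,-.4474,.0085],[.405,-.4186,.0085],[.2583,-.4609,.0085],[.2,-.46,.0085]):
    u,v=proj(d,q);print(np.round(q,3),round((u-200)*5),round((v-90)*5))
P=pts(d)
for x,y in [(290,270),(280,245),(330,290),(300,320),(250,400),(345,270),(300,240)]:
    print((x,y),P[90+y//5,200+x//5].round(3))
E
```

```text
[ 0.311 -0.447  0.025] 299 291
[ 0.311 -0.448  0.006] 300 309
[ 0.311 -0.447  0.008] 300 307
[ 0.405 -0.419  0.008] 247 405
[ 0.258 -0.461  0.008] 331 256
[ 0.2   -0.46   0.008] 380 211
(290, 270) [ 0.309 -0.456  0.04 ]
(280, 245) [ 0.32  -0.455  0.075]
(330, 290) [ 0.286 -0.439  0.01 ]
(300, 320) [ 0.318 -0.442  0.005]
(250, 400) [ 0.401 -0.419  0.009]
(345, 270) [ 0.256 -0.449 -0.   ]
(300, 240) [ 0.338 -0.421  0.117]
```

```bash
python3 -m jog '0 0 0 0 0 0 0; 0 0 0 0 0 0 0'; python3 - <<'E'
from h import *
st()
d=snap('side','side3');cv2.imwrite('pics/s3z.png',cv2.resize(d['image'][90:190,200:320],None,fx=6,fy=6,interpolation=cv2.INTER_CUBIC))
E
```

```text
time_s: 2.62
tcp_pos: [0.3107, -0.4474, 0.0246]
tool_rot: [-65.8, 89.5, -49.6]
contact_force: [-0.0, 0.5, 0.6]
gripper_width: 0.004
t 2.62 tcp [ 0.3107 -0.4474  0.0246] cradle [ -77.4 -490. ] jaw yaw 106.22 xax [ 0.006 -0.006 -1.   ] F [-0.   0.5  0.6] g 0.3 q [-35.  20. -29.   0. -40. -39.]
```

View pics/s3z.png

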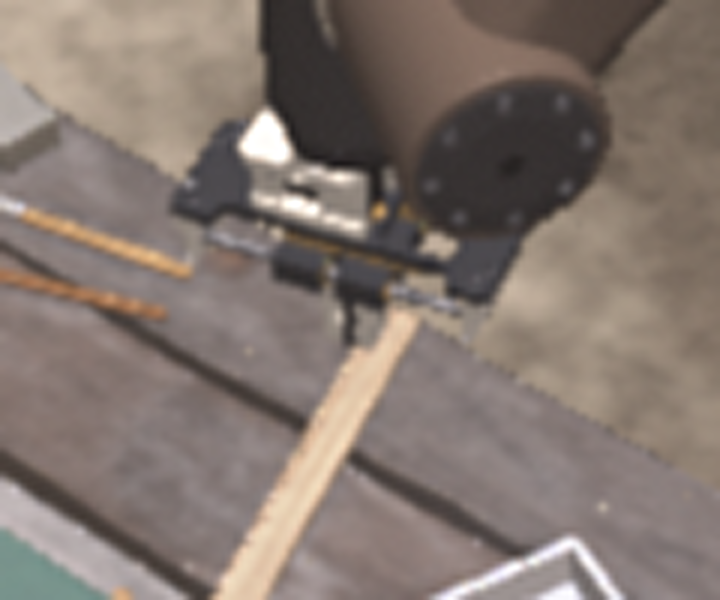

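```bash
python3 - <<'E'
from h import *
d=load('side3');P=pts(d)
for v in range(136,150):
    print(v,[tuple((P[v,u]*1000).round().astype(int)) for u in range(255,266)])
E
```

```text
136 [(np.int64(345), np.int64(-437), np.int64(122)), (np.int64(345), np.int64(-433), np.int64(124)), (np.int64(342), np.int64(-431), np.int64(123)), (np.int64(344), np.int64(-425), np.int64(129)), (np.int64(342), np.int64(-422), np.int64(129)), (np.int64(337), np.int64(-422), np.int64(124)), (np.int64(339), np.int64(-415), np.int64(131)), (np.int64(338), np.int64(-412), np.int64(132)), (np.int64(334), np.int64(-411), np.int64(129)), (np.int64(329), np.int64(-411), np.int64(126)), (np.int64(325), np.int64(-410), np.int64(123))]
137 [(np.int64(326), np.int64(-455), np.int64(90)), (np.int64(345), np.int64(-433), np.int64(119)), (np.int64(345), np.int64(-428), np.int64(123)), (np.int64(342), np.int64(-426), np.int64(122)), (np.int64(343), np.int64(-422), np.int64(125)), (np.int64(340), np.int64(-419), np.int64(124)), (np.int64(337), np.int64(-418), np.int64(122)), (np.int64(335), np.int64(-415), np.int64(123)), (np.int64(334), np.int64(-411), np.int64(125)), (np.int64(331), np.int64(-410), np.int64(123)), (np.int64(329), np.int64(-407), np.int64(123))]
138 [(np.int64(323), np.int64(-457)
[... 5545 characters left out ...]
np.int64(290), np.int64(-455), np.int64(3)), (np.int64(295), np.int64(-446), np.int64(14)), (np.int64(291), np.int64(-444), np.int64(11)), (np.int64(289), np.int64(-442), np.int64(11))]
149 [(np.int64(305), np.int64(-476), np.int64(-3)), (np.int64(306), np.int64(-470), np.int64(2)), (np.int64(301), np.int64(-469), np.int64(-2)), (np.int64(307), np.int64(-460), np.int64(9)), (np.int64(304), np.int64(-457), np.int64(8)), (np.int64(302), np.int64(-455), np.int64(8)), (np.int64(299), np.int64(-452), np.int64(8)), (np.int64(295), np.int64(-451), np.int64(4)), (np.int64(297), np.int64(-444), np.int64(11)), (np.int64(293), np.int64(-443), np.int64(9)), (np.int64(292), np.int64(-439), np.int64(11))]
```

```bash
python3 - <<'E'
from h import *
print(robot.finger_overhang, [a for a in dir(robot) if a[0]!='_'])
d=load('side0');P=pts(d);q=P[20:90,185:275].reshape(-1,3);q=q[(np.linalg.norm(q[:,:2]-[.227,-.636],axis=1)<.15)]
print(np.histogram(q[:,2],bins=np.arange(.1,.4,.01)))
lo=q[(q[:,2]<.23)&(q[:,2]>.1)];print(lo[np.argsort(lo[:,2])][:12].round(3))
cv2.imwrite('pics/s0g.png',cv2.resize(d['image'][10:100,180:280],None,fx=6,fy=6,interpolation=cv2.INTER_CUBIC))
print([proj(d,p) for p in ([.227,-.636,.214],[.227,-.636,.195])])
E
```

```text
0.019 ['PlanningError', 'close_job', 'finger_overhang']
(array([  0,   0,   0,   0,   0,   0,   0,   0,   0,   0,   0,   0,   5,
        27,  39,  28,  35,  24,   6,  51, 124, 167, 149, 451,  82,  69,
        57,  10,  47,  83]), array([0.1 , 0.11, 0.12, 0.13, 0.14, 0.15, 0.16, 0.17, 0.18, 0.19, 0.2 ,
       0.21, 0.22, 0.23, 0.24, 0.25, 0.26, 0.27, 0.28, 0.29, 0.3 , 0.31,
       0.32, 0.33, 0.34, 0.35, 0.36, 0.37, 0.38, 0.39, 0.4 ]))
[[ 0.249 -0.681  0.225]
 [ 0.239 -0.68   0.228]
 [ 0.219 -0.593  0.228]
 [ 0.246 -0.679  0.229]
 [ 0.217 -0.581  0.229]]
[(np.float64(231.28163431204706), np.float64(72.53108688047385)), (np.float64(231.69616817908735), np.float64(76.90043428573992))]
```

View pics/s0g.png

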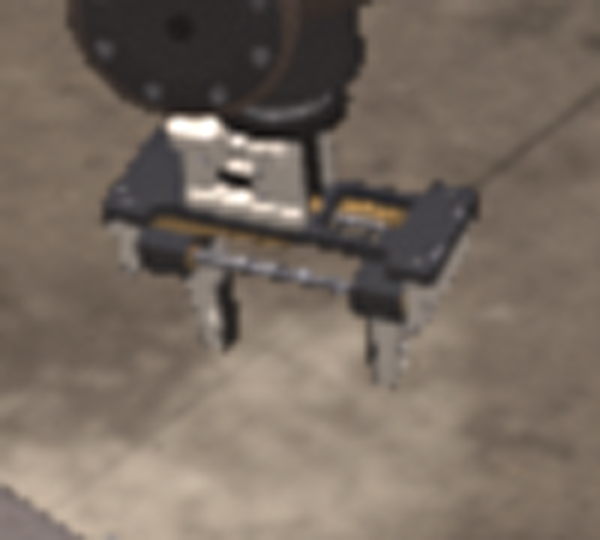

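```bash
python3 -m jog '0 0 0 0 0.5 0.3 0.6; 0 0 0 0 0 0 0.6; 0 0 0 0 0 0 0.6; 0 0 0 0 0 0 0.6; 0 0 0 0 0 0 0.6' 50; python3 -m jog '1.0 0 0 0 0 0 0.6; 0.5 0 0 0 0 0 0.6; 0.3 0 0 0 0 0 0.6;0 0 0 0 0 0 0.6'; python3 - <<'E'
from h import *
st();goto(.3089,-.4463,-.005,106.09)
d=snap('side','side4');cv2.imwrite('pics/s4z.png',cv2.resize(d['image'][90:190,200:320],None,fx=6,fy=6,interpolation=cv2.INTER_CUBIC))
E
```

```text
time_s: 3.3
tcp_pos: [0.3108, -0.4473, 0.0245]
tool_rot: [-160.3, 89.6, -144.1]
contact_force: [0.2, 0.9, -0.2]
gripper_width: 0.511
time_s: 3.8
tcp_pos: [0.3103, -0.4472, 0.0048]
tool_rot: [-168.1, 89.6, -151.9]
contact_force: [-0.1, -0.6, 0.1]
gripper_width: 0.598
t 3.8 tcp [ 0.3103 -0.4472  0.0048] cradle [ -77.8 -490. ] jaw yaw 106.21 xax [-0.006 -0.003 -1.   ] F [-0.1 -0.6  0.1] g 52.6 q [-34.  22. -30.   1. -38. -40.]
  yaw opt 0 [ 0.12 -0.37  0.08]
  yaw opt 180 [-1.7987e+02 -1.2000e-01 -5.8000e-01]
shift cm [ 0.98  0.13 -0.11] norm 0.99
```

View pics/s4z.png

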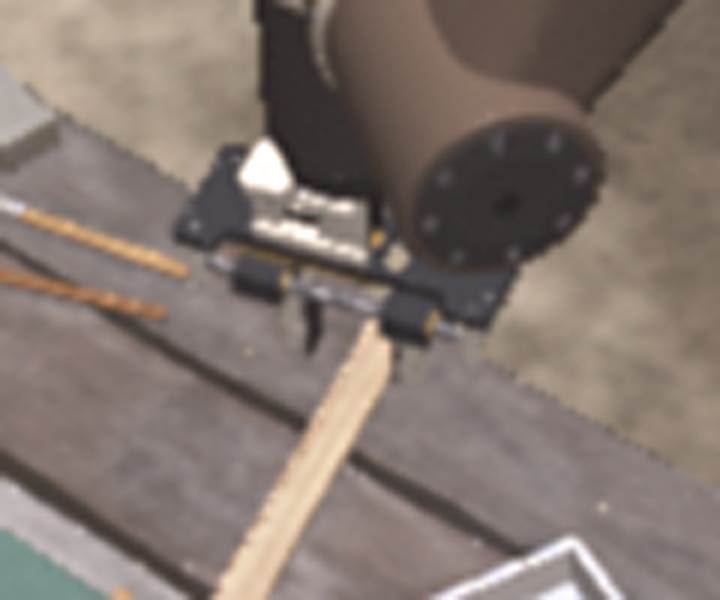

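```bash
python3 -m jog '0.6 0.1 -0.1 0 0 0 0.6; 0.5 0 0 0 -0.4 0 0.6; 0 0 0 0 0 0 0.6'; python3 - <<'E'
from h import *
st()
d=snap('side','side5');P=pts(d).reshape(-1,3)
q=P[(np.linalg.norm(P[:,:2]-[.309,-.4463],axis=1)<.05)&(P[:,2]>.014)&(P[:,2]<.05)]
# along jaw
j=np.array([np.cos(np.radians(106.1)),np.sin(np.radians(106.1))]);a=(q[:,:2]-[.309,-.4463])@j
for s in(q[a<-.005],q[a>.005]): print(len(s),s[np.argsort(s[:,2])][:5].round(3).tolist())
E
```

```text
time_s: 4.22
tcp_pos: [0.3091, -0.4466, -0.0067]
tool_rot: [-51.3, 89.9, -35.0]
contact_force: [1.0, -0.1, -0.3]
gripper_width: 0.601
t 4.22 tcp [ 0.3091 -0.4466 -0.0067] cradle [ -79.1 -489.9] jaw yaw 106.22 xax [ 0.002 -0.001 -1.   ] F [ 1.  -0.1 -0.3] g 52.9 q [-35.  22. -31.   0. -37. -39.]
46 [[0.314, -0.477, 0.015], [0.311, -0.48, 0.015], [0.324, -0.473, 0.015], [0.305, -0.456, 0.015], [0.33, -0.487, 0.016]]
29 [[0.314, -0.43, 0.014], [0.289, -0.414, 0.014], [0.343, -0.421, 0.015], [0.312, -0.419, 0.015], [0.309, -0.421, 0.016]]
```

```bash
python3 -m jog '0 0 0 0 0 0 0; 0 0 0 0 0 0 0; 0 0 0 0 0 0 0; 0 0 0 0 0 0 0' 55; python3 - <<'E'
from h import *
st()
E
```

```text
time_s: 4.78
tcp_pos: [0.3095, -0.4469, -0.0061]
tool_rot: [-55.7, 89.8, -39.5]
contact_force: [-0.8, 0.8, 0.3]
gripper_width: 0.294
t 4.78 tcp [ 0.3095 -0.4469 -0.0061] cradle [ -78.7 -490.1] jaw yaw 106.23 xax [ 0.003 -0.002 -1.   ] F [-0.8  0.8  0.3] g 25.9 q [-35.  22. -31.   0. -37. -39.]
```

```bash
python3 -m jog '0 0 0 0 0 0 0; 0 0 0 0 0 0 0'; python3 -m jog '-1 0 0 0 0 0 0; -1 0 0 0 0 0 0;0 0 0 0 0 0 0';  python3 - <<'E'
from h import *
st()
d=snap('side','side6');cv2.imwrite('pics/s6z.png',cv2.resize(d['image'][90:190,200:320],None,fx=6,fy=6,interpolation=cv2.INTER_CUBIC))
E
```

```text
time_s: 5.03
tcp_pos: [0.3095, -0.4469, -0.0061]
tool_rot: [-56.0, 89.8, -39.8]
contact_force: [0.6, 0.4, -0.1]
gripper_width: 0.294
time_s: 5.4
tcp_pos: [0.3096, -0.447, 0.0157]
tool_rot: [-57.0, 89.8, -40.8]
contact_force: [-0.8, 0.1, -1.0]
gripper_width: 0.298
t 5.4 tcp [ 0.3096 -0.447   0.0157] cradle [ -78.5 -490.1] jaw yaw 106.24 xax [ 0.003 -0.002 -1.   ] F [-0.8  0.1 -1. ] g 26.2 q [-35.  21. -30.   0. -40. -39.]
```

View pics/s6z.png

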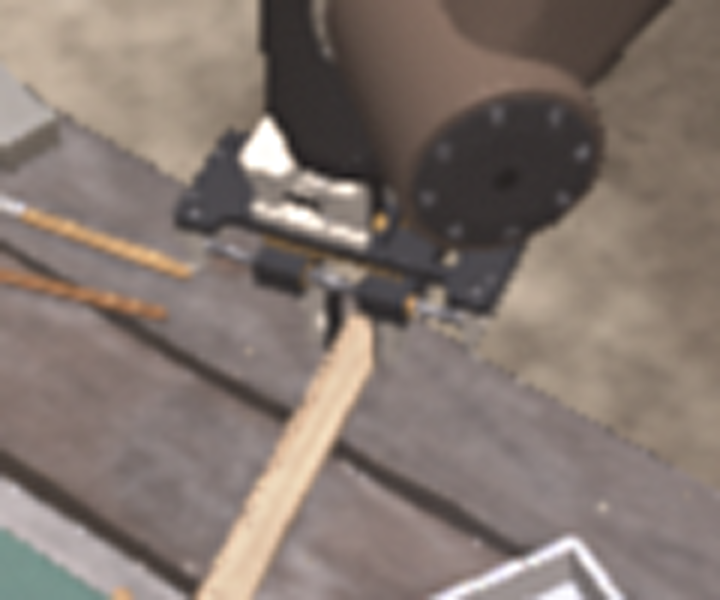

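```bash
python3 - <<'E'
from h import *
print(c2w(-.126,-.352)); goto(*c2w(-.126,-.352),.06,158)
for c in [(.534,-.1494),(.4677,-.303),(.3586,-.2571),(.4232,-.101)]: print((w2c(c)*1000).round(1))
E
```

```text
[ 0.31731331 -0.30116829]
  yaw opt 0 [-5.177e+01  3.000e-02  1.900e-01]
  yaw opt 180 [ 1.2823e+02  2.2000e-01 -3.0000e-02]
shift cm [-4.5  13.75  4.84] norm 15.26
[  18.1 -130.1]
[  14.1 -297.4]
[-104.2 -295.7]
[-102.8 -126.7]
```

```bash
python3 -m jog '-2 0 -2 0 0 0 0; -2.5 0 0 0 0 0 0; 0 0 0 -10 0 0 0; 0 0 0 -10 0 0 0; 0 0 0 -10 0 0 0; 0 0 0 -10 0 0 0; 0 0 0 -9 0 0 0; 0 0 0 0 0 0 0'; python3 - <<'E'
from h import *
st();goto(*c2w(-.126,-.352),.06,158)
E
```

```text
time_s: 6.45
tcp_pos: [0.2885, -0.4515, 0.0609]
tool_rot: [-88.7, 89.9, -22.1]
contact_force: [-0.2, 0.4, -0.4]
gripper_width: 0.299
t 6.45 tcp [ 0.2885 -0.4515  0.0609] cradle [ -96.4 -502.2] jaw yaw 156.65 xax [ 0.002 -0.001 -1.   ] F [-0.2  0.4 -0.4] g 26.3 q [-36.  16. -28.  -0. -45.  13.]
  yaw opt 0 [-1.35  0.    0.11]
  yaw opt 180 [ 1.7865e+02  1.7000e-01 -0.0000e+00]
shift cm [ 0.08  3.31 14.95] norm 15.31
```

```bash
python3 -m jog '0 1.7 5 -1.3 0 0 0; 0 1.6 5 0 0 0 0; 0 0 4.8 0 0 0 0; 0 0 0 0 0 0 0'; python3 - <<'E'
from h import *
st();goto(*c2w(-.126,-.352),.003,158)
d=snap('top','top7');cv2.imwrite('pics/t7z.png',cv2.resize(d['image'][150:350,140:400],None,fx=3,fy=3,interpolation=cv2.INTER_CUBIC))
d=snap('side','side7');cv2.imwrite('pics/s7z.png',cv2.resize(d['image'][90:290,180:420],None,fx=3,fy=3,interpolation=cv2.INTER_CUBIC))
E
```

```text
time_s: 6.95
tcp_pos: [0.3159, -0.2992, 0.0603]
tool_rot: [-93.0, 89.8, -26.1]
contact_force: [-0.2, 0.1, -0.1]
gripper_width: 0.295
t 6.95 tcp [ 0.3159 -0.2992  0.0603] cradle [-128.1 -350.7] jaw yaw 156.91 xax [ 0.002 -0.001 -1.   ] F [-0.2  0.1 -0.1] g 25.9 q [-17.   8. -40.   0. -42.  -6.]
  yaw opt 0 [-1.09 -0.01  0.15]
  yaw opt 180 [1.7891e+02 2.4000e-01 1.0000e-02]
shift cm [ 5.73 -0.19 -0.12] norm 5.73
```

View pics/t7z.png

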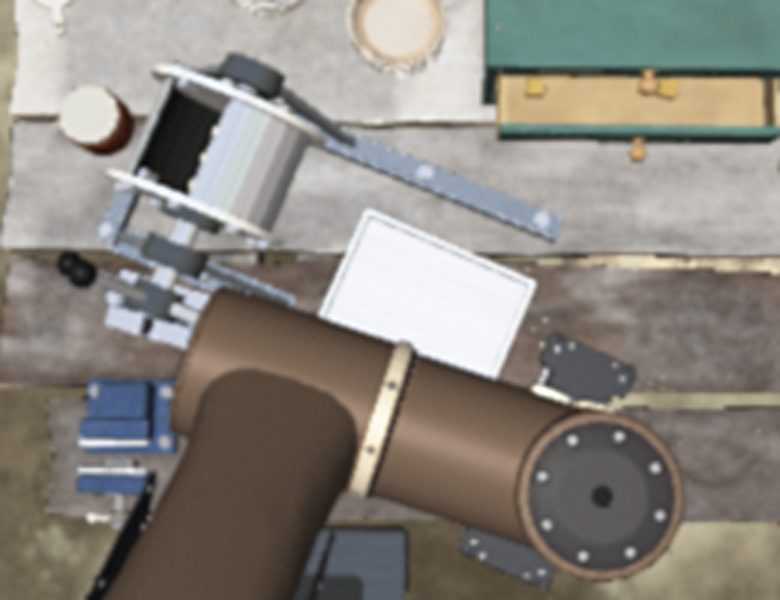

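View pics/s7z.png

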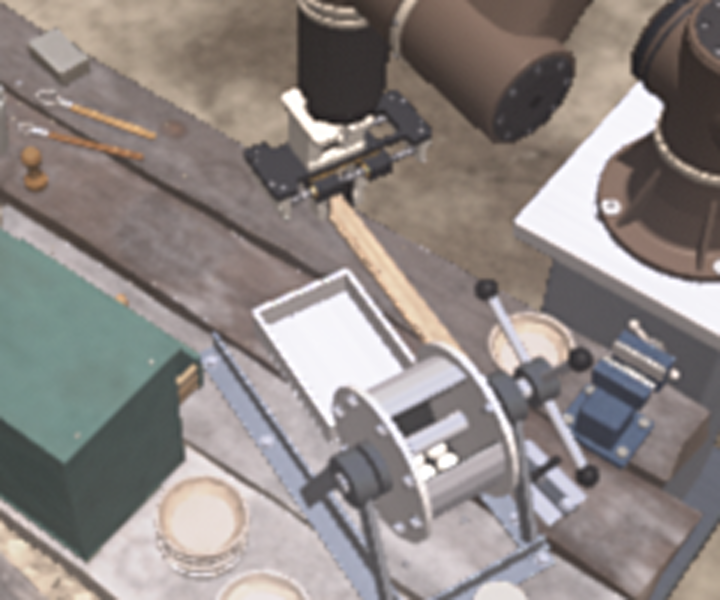

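```bash
python3 -m jog '2.5 -0.1 0 -1.1 0 0 0; 2.2 0 0 0 0 0 0; 1 0 0 0 0 0 0; 0 0 0 0 0 0 0'; python3 - <<'E'
from h import *
st()
d=snap('side','side8');cv2.imwrite('pics/s8z.png',cv2.resize(d['image'][90:290,180:420],None,fx=3,fy=3,interpolation=cv2.INTER_CUBIC))
E
```

```text
time_s: 7.55
tcp_pos: [0.3163, -0.3048, 0.0019]
tool_rot: [-101.4, 89.8, -34.0]
contact_force: [0.4, -0.5, -0.0]
gripper_width: 0.298
t 7.55 tcp [ 0.3163 -0.3048  0.0019] cradle [-125.6 -355.7] jaw yaw 157.41 xax [ 0.003 -0.002 -1.   ] F [ 0.4 -0.5 -0. ] g 26.2 q [-18.  14. -44.   0. -32.  -5.]
```

View pics/s8z.png

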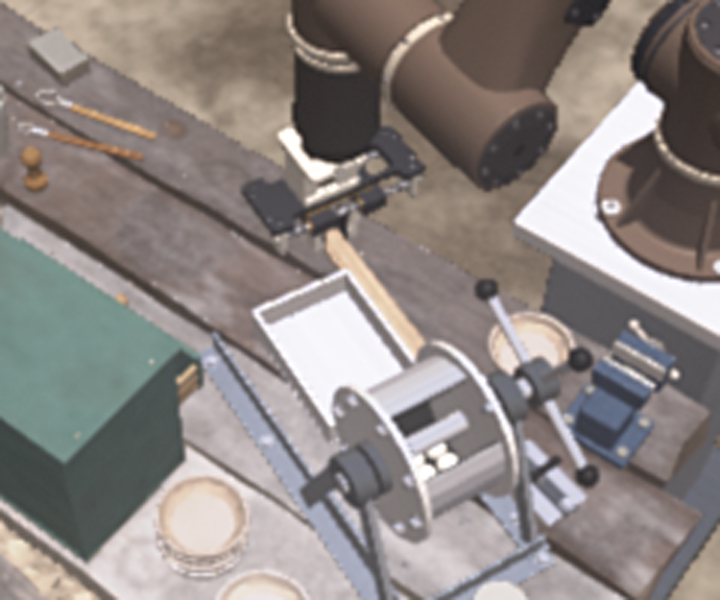

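```bash
python3 -m jog '0 -1 0 -0.6 0 0 0; 0 -1 0 0 0 0 0; 0 -1 0 0 0 0 0; 0 -0.8 0 0 0 0 0; 0 -0.5 0 0 0 0 0; 0 0 0 0 0 0 0'; python3 - <<'E'
from h import *
st()
d=snap('side','side9');cv2.imwrite('pics/s9z.png',cv2.resize(d['image'][90:290,180:420],None,fx=3,fy=3,interpolation=cv2.INTER_CUBIC))
E
```

```text
time_s: 8.35
tcp_pos: [0.3596, -0.3226, 0.0039]
tool_rot: [-102.2, 89.7, -34.2]
contact_force: [-1.3, 1.1, -0.6]
gripper_width: 0.299
t 8.35 tcp [ 0.3596 -0.3226  0.0039] cradle [ -78.8 -356. ] jaw yaw 158.09 xax [ 0.004 -0.003 -1.   ] F [-1.3  1.1 -0.6] g 26.3 q [-18.  17. -38.   0. -35.  -4.]
```

View pics/s9z.png

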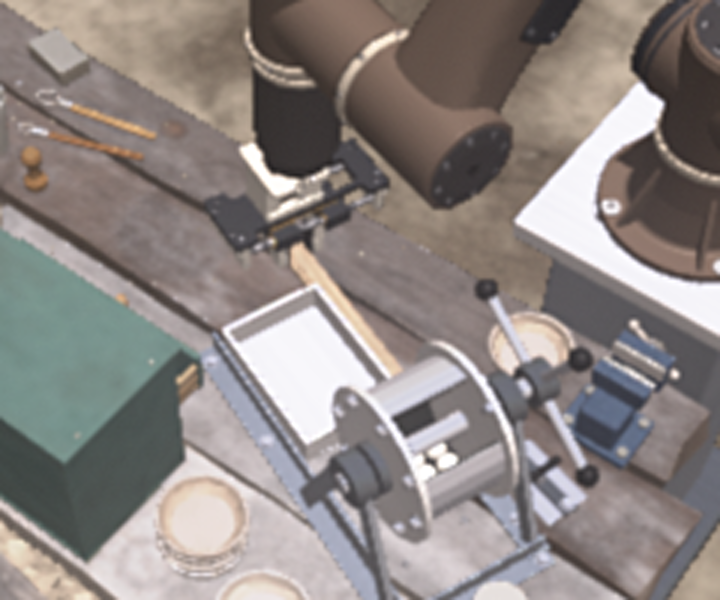

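```bash
python3 -m jog '0 -0.4 0 0 0 0 0; 0 -0.3 0 0 0 0 0; 0 0 0 0 0 0 0'; python3 -m jog '0 -0.3 0 0 0 0 0;0 0 0 0 0 0 0'; python3 - <<'E'
from h import *
st()
d=snap('side','side10');cv2.imwrite('pics/s10z.png',cv2.resize(d['image'][180:260,240:340],None,fx=6,fy=6,interpolation=cv2.INTER_CUBIC))
E
```

```text
time_s: 8.78
tcp_pos: [0.3638, -0.3243, 0.0034]
tool_rot: [-132.4, 89.9, -64.3]
contact_force: [-2.3, 2.4, -0.5]
gripper_width: 0.299
time_s: 9.02
tcp_pos: [0.3638, -0.3244, 0.0026]
tool_rot: [99.0, 89.7, 167.1]
contact_force: [-2.0, 2.9, -0.4]
gripper_width: 0.296
t 9.03 tcp [ 0.3638 -0.3244  0.0026] cradle [ -74.2 -356.2] jaw yaw 158.02 xax [-0.004  0.001 -1.   ] F [-2.   2.9 -0.4] g 26.1 q [-19.  18. -37.   0. -35.  -3.]
```

View pics/s10z.png

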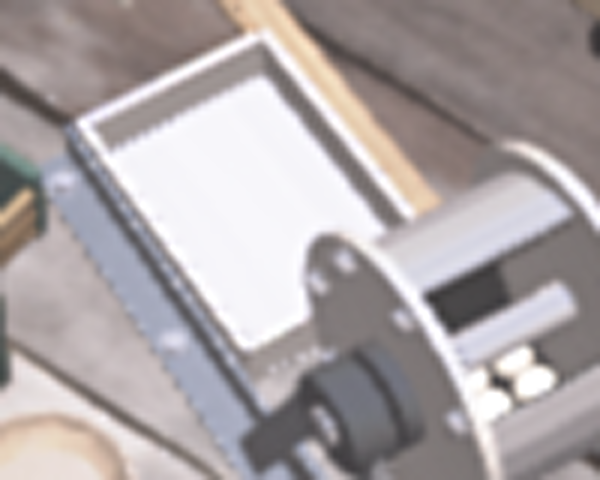

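```bash
python3 - <<'E'
from h import *
d=load('side10');P=pts(d).reshape(-1,3)
C=(P[:,:2]-O)@np.stack([ex,ey],1)
for x0 in range(-120,61,20):
    r=[]
    for y0 in range(-640,-440,20):
        m=(C[:,0]*1000>=x0)&(C[:,0]*1000<x0+20)&(C[:,1]*1000>=y0)&(C[:,1]*1000<y0+20)&(P[:,2]<.045)
        r.append(int(np.percentile(P[m,2],98)*1000) if m.sum()>3 else -1)
    print(x0,r)
E
```

```text
-120 [-1, -1, -1, 3, 3, -1, -1, -1, -1, -1]
-100 [1, 6, 3, 5, 4, 4, 5, -1, -1, -1]
-80 [6, 5, 5, 5, 5, 6, 5, 6, -1, -1]
-60 [5, 6, 8, 6, 4, 9, 5, 7, -1, -1]
-40 [6, 10, 5, 6, 7, 6, 5, -1, -1, -1]
-20 [15, 13, 6, 7, 4, 5, 2, 4, 4, 4]
0 [6, 11, 9, 5, 5, 5, 5, 5, 6, 7]
20 [9, 12, 7, 6, 8, 5, 4, 8, 5, 5]
40 [10, 4, 8, 7, 6, 5, 3, 6, 7, 6]
60 [4, 5, 5, 6, 7, 6, 5, 5, 5, 4]
```

```bash
python3 -m jog '0 1 0 0 0 0 0; 0 0 -4.2 0 0 0 0; 0 0 -4.2 0 0 0 0; 0 0 -4.2 0 0 0 0; 0 0 -4.2 0 0 0 0; 0 0 -4 0 0 0 0; 0 0 0 0 0 0 0'; python3 - <<'E'
from h import *
st();goto(*c2w(-.002,-.563),.003,158)
E
```

```text
time_s: 9.95
tcp_pos: [0.2822, -0.5241, 0.0073]
tool_rot: [-109.9, 89.0, -41.7]
contact_force: [0.1, 0.7, -0.0]
gripper_width: 0.297
t 9.95 tcp [ 0.2822 -0.5241  0.0073] cradle [ -75.1 -571.8] jaw yaw 158.19 xax [ 0.014 -0.012 -1.   ] F [ 0.1  0.7 -0. ] g 26.2 q [-43.  25. -24.  -0. -40.  21.]
  yaw opt 0 [ 0.19 -0.35  0.99]
  yaw opt 180 [-179.81   -1.55   -0.56]
shift cm [ 0.55 -7.3   0.86] norm 7.37
```

```bash
python3 -m jog '0.3 -3.7 0 0 -0.3 1 0; 0.2 -3.6 0 0 0 0 0; 0 0 0 0 0 0 0'; python3 - <<'E'
from h import *
st();goto(*c2w(-.002,-.563),.003,158)
d=snap('top','top11');cv2.imwrite('pics/t11z.png',cv2.resize(d['image'][150:350,140:400],None,fx=3,fy=3,interpolation=cv2.INTER_CUBIC))
d=snap('side','side11');cv2.imwrite('pics/s11z.png',cv2.resize(d['image'][90:290,180:420],None,fx=3,fy=3,interpolation=cv2.INTER_CUBIC))
E
```

```text
time_s: 10.32
tcp_pos: [0.3527, -0.5525, 0.0041]
tool_rot: [-119.5, 89.7, -51.5]
contact_force: [0.5, 0.8, 0.2]
gripper_width: 0.296
t 10.32 tcp [ 0.3527 -0.5525  0.0041] cradle [   0.9 -571.8] jaw yaw 158.04 xax [ 0.003 -0.004 -1.   ] F [0.5 0.8 0.2] g 26.0 q [-40.  30. -15.   0. -45.  18.]
  yaw opt 0 [ 0.04 -0.15  0.26]
  yaw opt 180 [-179.96   -0.41   -0.23]
shift cm [0.11 0.29 0.88] norm 0.94
```

View pics/t11z.png

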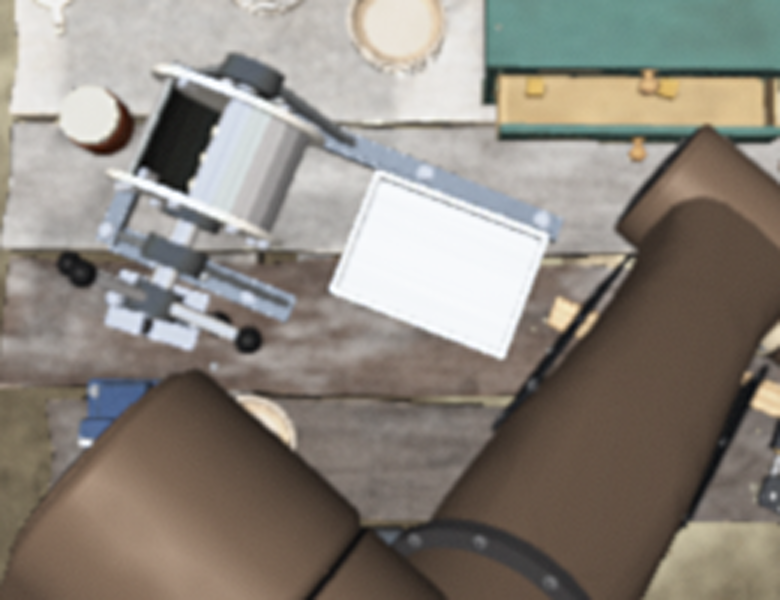

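View pics/s11z.png

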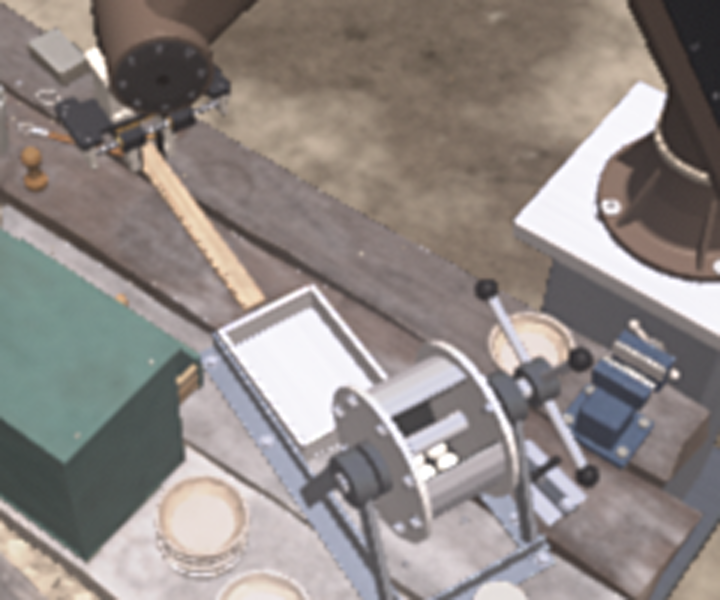

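```bash
python3 -m jog '0.1 0 1.5 0 0 0.2 0; 0 0 1.5 0 0 0 0; 0 0 1.5 0 0 0 0; 0 0 1.5 0 0 0 0; 0 0 1.5 0 0 0 0; 0 0 1.5 0 0 0 0; 0 0 1 0 0 0 0; 0 0 0 0 0 0 0'; python3 - <<'E'
from h import *
st();goto(*c2w(-.000,-.345),.003,158)
E
```

```text
time_s: 11.42
tcp_pos: [0.3893, -0.4507, 0.0042]
tool_rot: [-161.5, 89.9, -93.4]
contact_force: [-0.0, -0.1, -0.3]
gripper_width: 0.291
t 11.43 tcp [ 0.3893 -0.4507  0.0042] cradle [  -3.2 -463.7] jaw yaw 158.03 xax [-0.    -0.002 -1.   ] F [-0.  -0.1 -0.3] g 25.7 q [-30.  25. -23.   0. -41.   8.]
  yaw opt 0 [ 0.03 -0.12  0.04]
  yaw opt 180 [-1.7997e+02 -7.0000e-02 -1.9000e-01]
shift cm [ 0.09 -0.33 11.87] norm 11.87
```

```bash
python3 - <<'E'
from h import *
d=snap('side','side12');cv2.imwrite('pics/s12z.png',cv2.resize(d['image'][90:290,180:420],None,fx=3,fy=3,interpolation=cv2.INTER_CUBIC))
E
```

```text
(no output)
```

View pics/s12z.png

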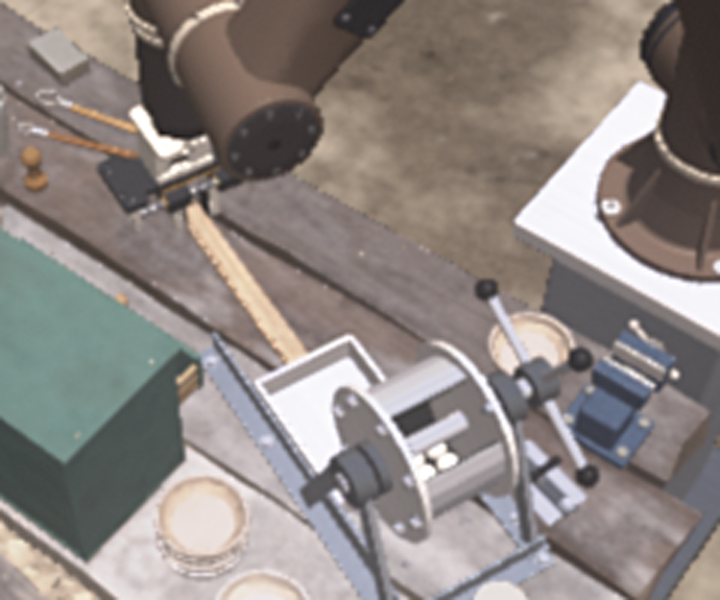

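```bash
python3 - <<'E'
from h import *
d=load('side12');cv2.imwrite('pics/s12y.png',cv2.resize(d['image'][190:280,235:335],None,fx=6,fy=6,interpolation=cv2.INTER_CUBIC))
E
```

```text
(no output)
```

View pics/s12y.png

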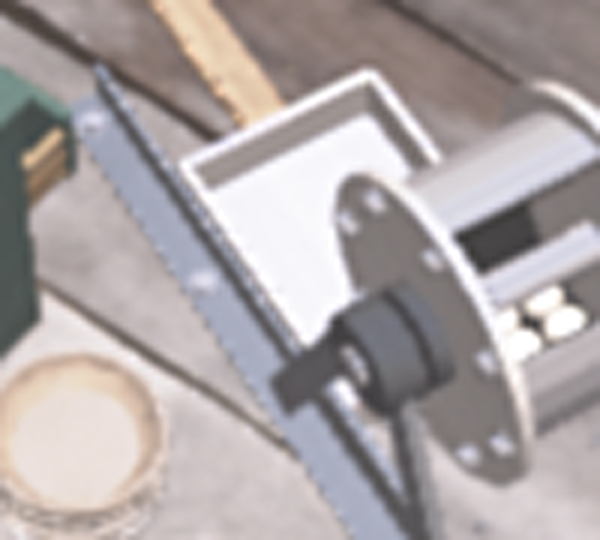

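```bash
python3 -m jog '0 0 -1 0 0 0 0; 0 1.3 0 0 0 0 0; 0 0 1.5 0 0 0 0; 0 0 1.5 0 0 0 0; 0 0 1.5 0 0 0 0; 0 0 1.5 0 0 0 0; 0 0 1.5 0 0 0 0;0 0 0 0 0 0 0'; python3 - <<'E'
from h import *
st();goto(*c2w(-.000,-.337),.003,158)
d=snap('side','side13');cv2.imwrite('pics/s13y.png',cv2.resize(d['image'][190:290,235:355],None,fx=6,fy=6,interpolation=cv2.INTER_CUBIC))
E
```

```text
time_s: 12.48
tcp_pos: [0.4016, -0.3824, 0.0038]
tool_rot: [-170.4, 89.9, -102.5]
contact_force: [-0.2, -0.4, -0.5]
gripper_width: 0.296
t 12.47 tcp [ 0.4016 -0.3824  0.0038] cradle [ -17.4 -395.7] jaw yaw 157.97 xax [-0.    -0.002 -1.   ] F [-0.2 -0.4 -0.5] g 26.0 q [-23.  22. -29.   0. -39.   1.]
  yaw opt 0 [-0.03 -0.13  0.02]
  yaw opt 180 [1.7997e+02 3.0000e-02 2.0000e-01]
shift cm [ 0.07 -1.74  5.87] norm 6.13
```

View pics/s13y.png

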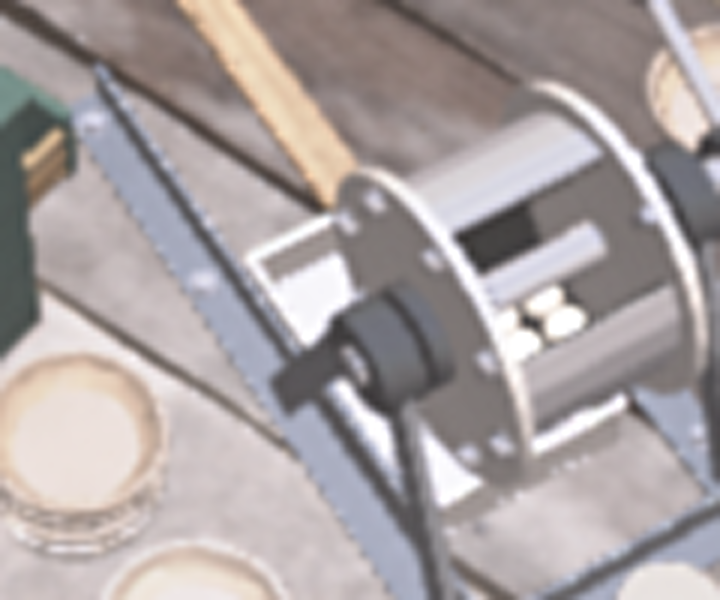

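```bash
python3 -m jog '0 0 1.5 0 0 0 0; 0 0 1.5 0 0 0 0; 0 0 1.2 0 0 0 0; 0 0 0.8 0 0 0 0; 0 0 0 0 0 0 0'; python3 - <<'E'
from h import *
st()
E
```

```text
time_s: 13.15
tcp_pos: [0.4213, -0.334, 0.0036]
tool_rot: [-174.8, 89.9, -106.9]
contact_force: [-0.5, 0.3, 0.2]
gripper_width: 0.295
t 13.15 tcp [ 0.4213 -0.334   0.0036] cradle [ -17.3 -343.5] jaw yaw 157.95 xax [-0.001 -0.002 -1.   ] F [-0.5  0.3  0.2] g 26.0 q [-17.  21. -31.   0. -38.  -5.]
```

```bash
python3 -m jog '0 0 0.7 0 0 0 0; 0 0 0.6 0 0 0 0; 0 0 0 0 0 0 0'; python3 - <<'E'
from h import *
st()
d=snap('side','side14');cv2.imwrite('pics/s14y.png',cv2.resize(d['image'][190:300,235:365],None,fx=6,fy=5.4,interpolation=cv2.INTER_CUBIC))
E
```

```text
time_s: 13.52
tcp_pos: [0.4228, -0.3272, 0.0045]
tool_rot: [163.1, 89.4, -128.9]
contact_force: [-0.9, 0.3, -0.7]
gripper_width: 0.298
t 13.53 tcp [ 0.4228 -0.3272  0.0045] cradle [ -18.5 -336.7] jaw yaw 158.01 xax [-0.007 -0.008 -1.   ] F [-0.9  0.3 -0.7] g 26.2 q [-16.  21. -32.   1. -38.  -6.]
```

View pics/s14y.png

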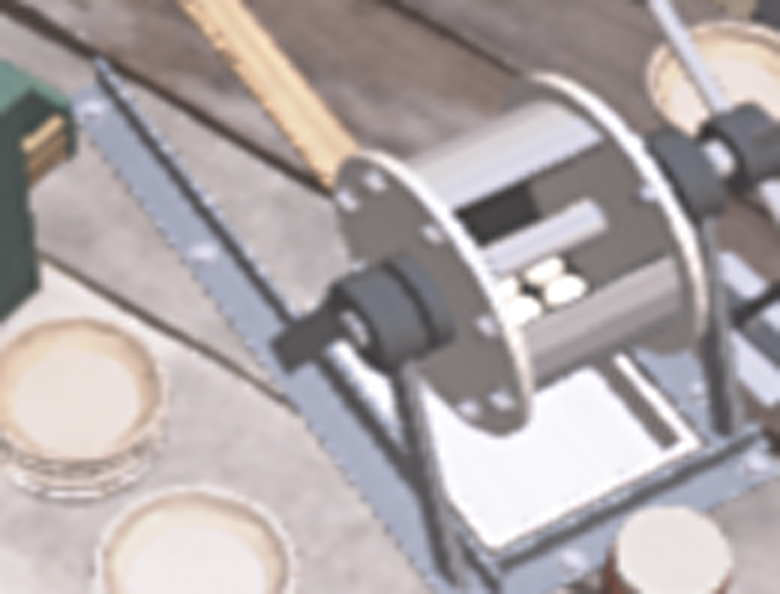

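```bash
python3 -m jog '0 0 0.5 0 0 0 0; 0 0 0.5 0 0 0 0'; python3 - <<'E'
from h import *
st()
E
python3 -m jog '0 0 0.5 0 0 0 0; 0 0 0.6 0 0 0 0'; python3 - <<'E'
from h import *
st()
E
```

```text
time_s: 13.82
tcp_pos: [0.4217, -0.3254, 0.0056]
tool_rot: [158.4, 88.7, -133.5]
contact_force: [-17.3, -43.5, 1.8]
gripper_width: 0.299
t 13.82 tcp [ 0.4217 -0.3254  0.0056] cradle [ -20.2 -335.4] jaw yaw 158.09 xax [-0.015 -0.016 -1.   ] F [-17.3 -43.5   1.8] g 26.3 q [-16.  21. -32.   2. -38.  -8.]
time_s: 14.08
tcp_pos: [0.4199, -0.3247, 0.007]
tool_rot: [157.6, 88.0, -134.3]
contact_force: [-17.6, -47.0, 2.3]
gripper_width: 0.302
t 14.07 tcp [ 0.4199 -0.3247  0.007 ] cradle [ -22.1 -335.4] jaw yaw 158.09 xax [-0.025 -0.025 -0.999] F [-17.6 -47.    2.3] g 26.6 q [-15.  21. -33.   3. -38.  -9.]
```

```bash
python3 -m jog '0 0 -0.6 0 -0.5 1 0; 0 -0.5 -0.6 0 -0.5 0.5 0; 0 0 -0.5 0 0 0 0; 0 0 0 0 0 0 0'; python3 - <<'E'
from h import *
st()
d=snap('side','side15');cv2.imwrite('pics/s15y.png',cv2.resize(d['image'][190:300,235:365],None,fx=6,fy=5.4,interpolation=cv2.INTER_CUBIC))
d=snap('top','top15');cv2.imwrite('pics/t15y.png',cv2.resize(d['image'][160:260,160:280],None,fx=6,fy=6,interpolation=cv2.INTER_CUBIC))
E
```

```text
time_s: 14.58
tcp_pos: [0.4183, -0.3432, 0.0071]
tool_rot: [109.1, 87.6, 177.0]
contact_force: [-0.0, -0.1, -0.9]
gripper_width: 0.294
t 14.57 tcp [ 0.4183 -0.3432  0.0071] cradle [ -16.6 -353.2] jaw yaw 157.91 xax [-0.042  0.002 -0.999] F [-0.  -0.1 -0.9] g 25.8 q [-18.  22. -29.   1. -41.  -5.]
```

View pics/s15y.png

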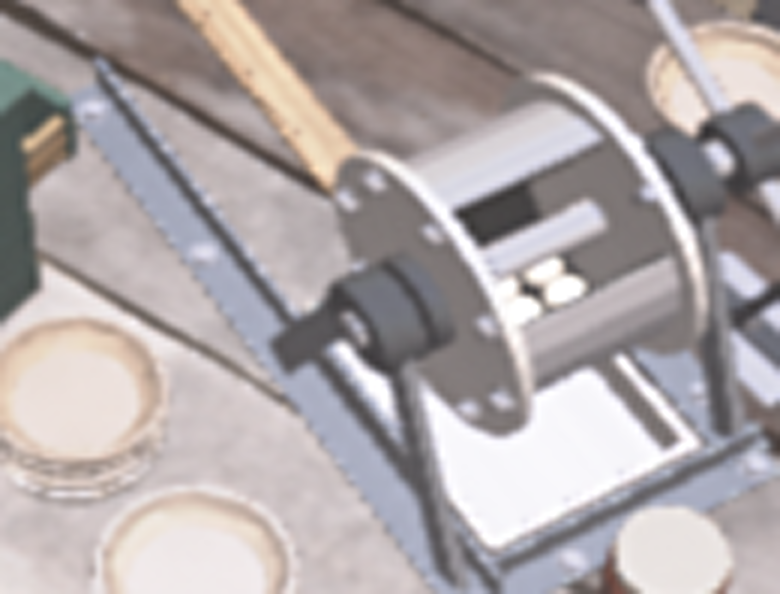

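View pics/t15y.png

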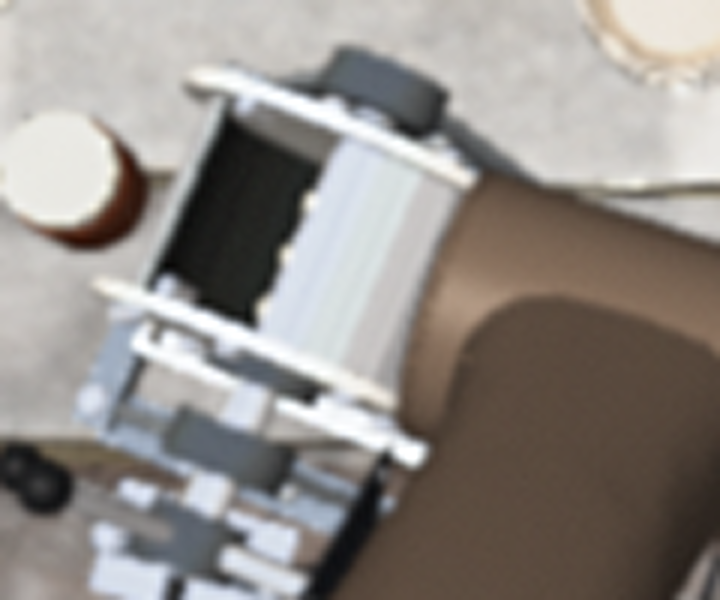

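```bash
python3 - <<'E'
from h import *
d=load('top15')
for x,y in[(135,332),(425,447),(137,350),(412,460)]:
    print((w2c(ray(d,160+x/6-.42,160+y/6-.42,.04))*1000).round(1))
s=load('side15')
# far rim corner seen (690,440) and rail corner (495,548)
for x,y in[(692,437),(620,357),(495,545)]:
    print('side',(w2c(ray(s,235+x/6-.42,190+y/5.4-.42,.04))*1000).round(1))
# rail/stop face lines in side: 
for x,y in[(97,60),(285,305),(760,432),(505,552)]:
    print('rail/stop',(w2c(ray(s,235+x/6-.42,190+y/5.4-.42,.028))*1000).round(1))
E
```

```text
[-56.6  85. ]
[-53.6 -61.3]
[-63.9  80.7]
[-61.4 -58.1]
side [-64.4  78.2]
side [-62.3  19.4]
side [53.8 83.4]
rail/stop [  62.4 -299.8]
rail/stop [ 61.5 -99.6]
rail/stop [-100.2   88.1]
rail/stop [48.  84.8]
```

```bash
python3 - <<'E'
from h import *
d=load('side15');cv2.imwrite('pics/s15a.png',cv2.resize(d['image'][240:300,285:365],None,fx=10,fy=10,interpolation=cv2.INTER_CUBIC))
d=load('top15');cv2.imwrite('pics/t15a.png',cv2.resize(d['image'][200:250,170:240],None,fx=11,fy=11,interpolation=cv2.INTER_CUBIC))
E
```

```text
(no output)
```

View pics/s15a.png

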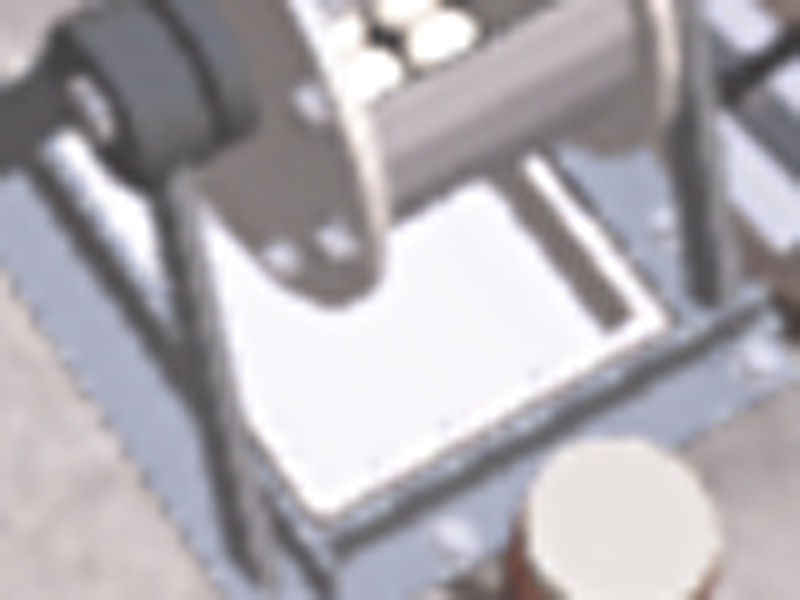

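View pics/t15a.png

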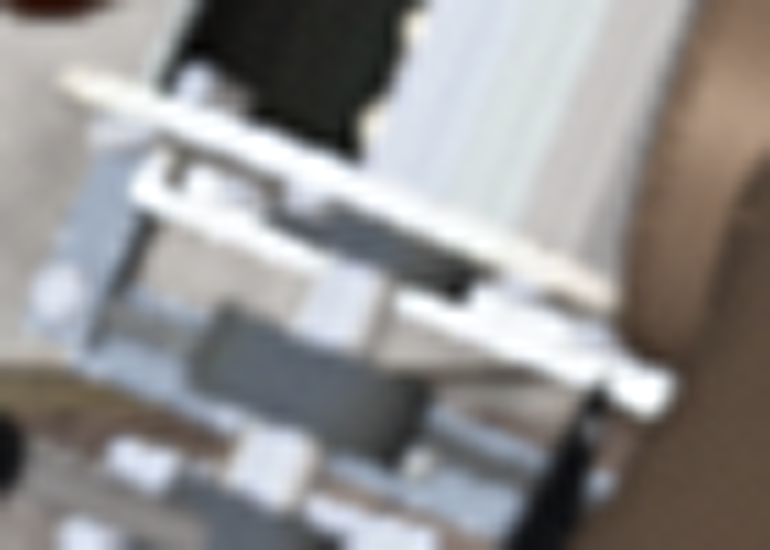

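```bash
cat >> h.py <<'E'
def rect(d,h,x0,x1,y0,y1,s=2):
    """rectify plane z=h in cradle mm; columns = y, rows = x"""
    W=int((y1-y0)*s);H=int((x1-x0)*s)
    src=np.float32([proj(d,[*c2w(x/1000,y/1000),h]) for x,y in[(x0,y0),(x0,y1),(x1,y1),(x1,y0)]])
    M=cv2.getPerspectiveTransform(src,np.float32([[0,0],[W,0],[W,H],[0,H]]))
    return cv2.warpPerspective(d['image'],M,(W,H),flags=cv2.INTER_CUBIC)
E
python3 - <<'E'
from h import *
a=rect(load('side11'),.04,-80,70,-310,-120);b=rect(load('side15'),.04,-80,70,-95,95)
for i in(a,b):
    for k in range(0,i.shape[0],40): cv2.line(i,(0,k),(8,k),(0,0,255),1)
    for k in range(0,i.shape[1],40): cv2.line(i,(k,0),(k,8),(0,0,255),1)
cv2.imwrite('pics/rec.png',np.vstack([a,b]))
E
```

```text
(no output)
```

View pics/rec.png

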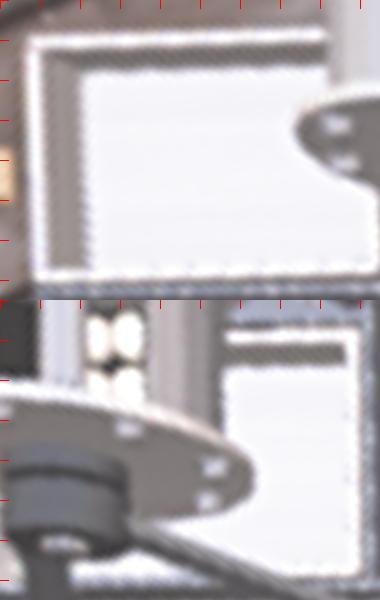

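```bash
python3 - <<'E'
from h import *
def edge(tag,ys,xr=(-75,-45)):
    d=load(tag);out=[]
    g=cv2.cvtColor(d['image'],cv2.COLOR_BGR2GRAY).astype(np.float32)
    for y in ys:
        xs=np.arange(xr[0],xr[1],.25)
        uv=np.float32([proj(d,[*c2w(x/1000,y/1000),.04]) for x in xs])
        v=cv2.remap(g,uv[:,0].reshape(1,-1),uv[:,1].reshape(1,-1),cv2.INTER_LINEAR).ravel()
        i=np.argmax(np.gradient(cv2.GaussianBlur(v.reshape(1,-1),(1,1),0).ravel()));out.append((y,xs[i]))
    o=np.array(out);p=np.polyfit(o[:,0]-np.mean(o[:,0]),o[:,1],1);
    r=o[:,1]-np.polyval(p,o[:,0]-o[:,0].mean());k=abs(r)<1.5;p=np.polyfit(o[k,0]-o[k,0].mean(),o[k,1],1)
    print(tag,'x edge',p[1].round(2),'at y',o[k,0].mean().round(0),'slope deg',np.degrees(np.arctan(p[0])).round(2),k.sum(),len(k))
edge('side11',range(-290,-155,5));edge('side15',range(25,82,3))
edge('top11',range(-290,-135,5));edge('top15',list(range(-55,-20,5))+list(range(15,75,5)))
def edgey(tag,xs,yr):
    d=load(tag);g=cv2.cvtColor(d['image'],cv2.COLOR_BGR2GRAY).astype(np.float32);o=[]
    for x in xs:
        ys=np.arange(*yr,.25);uv=np.float32([proj(d,[*c2w(x/1000,y/1000),.04]) for y in ys])
        v=cv2.remap(g,uv[:,0].reshape(1,-1),uv[:,1].reshape(1,-1),cv2.INTER_LINEAR).ravel();o.append((x,ys[np.argmin(np.gradient(v))]))
    o=np.array(o);m=np.median(o[:,1]);k=abs(o[:,1]-m)<3;p=np.polyfit(o[k,0],o[k,1],1);print(tag,'y edge',p[1].round(2),'slope',np.degrees(np.arctan(p[0])).round(2),k.sum(),len(k))
edgey('side15',range(-50,50,5),(75,95))
E
```

```text
side11 x edge -55.17 at y -224.0 slope deg 7.35 6 27<stdin>:11: RuntimeWarning: Mean of empty slice.
  ret = ret.dtype.type(ret / rcount)
Traceback (most recent call last):
TypeError: expected non-empty vector for x
```

```bash
cat > edge.py <<'E'
from h import *
def edge(tag,ys,xr=(-70,-54)):
    d=load(tag);o=[]
    g=cv2.cvtColor(d['image'],cv2.COLOR_BGR2GRAY).astype(np.float32)
    for y in ys:
        xs=np.arange(xr[0],xr[1],.25)
        uv=np.float32([proj(d,[*c2w(x/1000,y/1000),.04]) for x in xs])
        v=cv2.remap(g,uv[:,0].reshape(1,-1),uv[:,1].reshape(1,-1),cv2.INTER_LINEAR).ravel()
        o.append((y,xs[np.argmax(np.gradient(v))]))
    o=np.array(o);k=np.ones(len(o),bool)
    k=abs(o[:,1]-np.median(o[:,1]))<2.5
    p=np.polyfit(o[k,0]-o[k,0].mean(),o[k,1],1)
    print(tag,'x edge',p[1].round(2),'at y',o[k,0].mean().round(0),'slope deg',np.degrees(np.arctan(p[0])).round(2),k.sum(),len(k))
def edgey(tag,xs,yr):
    d=load(tag);g=cv2.cvtColor(d['image'],cv2.COLOR_BGR2GRAY).astype(np.float32);o=[]
    for x in xs:
        ys=np.arange(*yr,.25);uv=np.float32([proj(d,[*c2w(x/1000,y/1000),.04]) for y in ys])
        v=cv2.remap(g,uv[:,0].reshape(1,-1),uv[:,1].reshape(1,-1),cv2.INTER_LINEAR).ravel();o.append((x,ys[np.argmin(np.gradient(v))]))
    o=np.array(o);m=np.median(o[:,1]);k=abs(o[:,1]-m)<3;p=np.polyfit(o[k,0],o[k,1],1);print(tag,'y edge',p[1].round(2),'slope',np.degrees(np.arctan(p[0])).round(2),k.sum(),len(k))
E
python3 - <<'E'
from edge import *
edge('side11',range(-290,-155,5));edge('side15',range(25,82,3))
edge('top11',range(-290,-135,5));edge('top15',list(range(-55,-20,5))+list(range(15,75,5)))
edgey('side15',range(-50,50,5),(75,95))
E
```

```text
side11 x edge -64.13 at y -229.0 slope deg -1.37 25 27
side15 x edge -65.2 at y 52.0 slope deg -1.39 19 19
top11 x edge -63.47 at y -215.0 slope deg -1.56 29 31
top15 x edge -64.64 at y 15.0 slope deg -1.01 18 19
side15 y edge 84.45 slope 0.37 20 20
```

```bash
python3 - <<'E'
from h import *
s=load('side15')
a=rect(s,.028,40,80,-310,95,2);b=rect(s,.028,-105,65,70,105,3)
b=cv2.rotate(b,cv2.ROTATE_90_COUNTERCLOCKWISE)
a2=rect(load('side11'),.028,40,80,-310,95,2);t=rect(load('top11'),.028,40,80,-310,95,2)
cv2.imwrite('pics/rec2.png',np.vstack([a,a2,t]));cv2.imwrite('pics/rec3.png',b)
E
```

```text
(no output)
```

View pics/rec2.png

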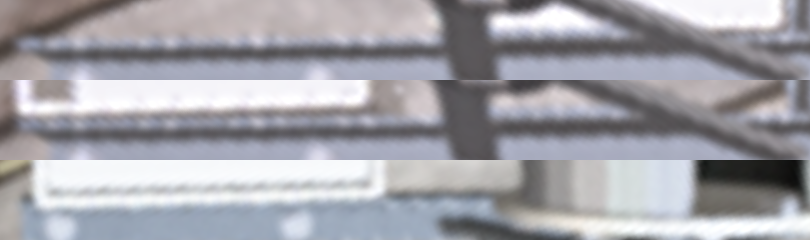

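View pics/rec3.png

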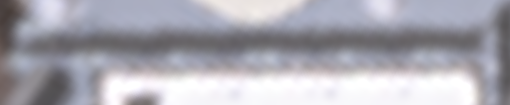

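```bash
sed -i 's/TH=np.radians(-22.0)/TH=np.radians(-21.2)/' h.py; python3 - <<'E'
from h import *
print('hub',c2w(-.13,0));st();goto(*c2w(-.02,-.39),-.004,158)
E
```

```text
hub [0.44479791 0.02501119]
t 14.68 tcp [ 0.4183 -0.343   0.0072] cradle [ -21.7 -352.7] jaw yaw 157.95 xax [-0.042  0.002 -0.999] F [-0.8 -0.3  0. ] g 25.8 q [-18.  22. -29.   1. -41.  -5.]
  yaw opt 0 [-0.03 -0.8  -2.28]
  yaw opt 180 [179.93  -3.59   1.25]
shift cm [ 1.16 -0.27 -3.71] norm 3.9
```

```bash
python3 -m jog '0 0 -2 0 -0.8 -2.2 0; 0 0 -1.7 0 0 0 0; 0.6 0 0 0 0 0 0; 0 0 0 0 0 0 0'; python3 - <<'E'
from h import *
st();goto(*c2w(-.02,-.39),-.0055,158)
E
```

```text
time_s: 15.18
tcp_pos: [0.4048, -0.3772, 0.0011]
tool_rot: [91.6, 89.9, 159.7]
contact_force: [-0.3, 0.9, -1.0]
gripper_width: 0.297
t 15.18 tcp [ 0.4048 -0.3772  0.0011] cradle [ -21.8 -389.5] jaw yaw 158.06 xax [-0.002  0.001 -1.   ] F [-0.3  0.9 -1. ] g 26.1 q [-23.  23. -29.   0. -39.   1.]
  yaw opt 0 [ 0.06 -0.   -0.09]
  yaw opt 180 [-1.7994e+02  1.5000e-01 -0.0000e+00]
shift cm [ 0.66 -0.19 -0.05] norm 0.69
```

```bash
python3 -m jog '0.4 0 0 0 0 0 0; 0.3 0 0 0 0 0 0; 0 0 0 0 0 0 0'; python3 - <<'E'
from h import *
st()
E
```

```text
time_s: 15.55
tcp_pos: [0.4054, -0.3768, -0.0062]
tool_rot: [104.4, 89.9, 172.5]
contact_force: [-3.0, -1.3, 4.9]
gripper_width: 0.301
t 15.55 tcp [ 0.4054 -0.3768 -0.0062] cradle [ -21.5 -388.8] jaw yaw 158.15 xax [-0.002  0.    -1.   ] F [-3.  -1.3  4.9] g 26.5 q [-23.  23. -29.   0. -38.   1.]
```

Ruler is touching the bench (5 N up). Release gently and go straight up.

```bash
python3 -m jog '0 0 0 0 0 0 0.45; 0 0 0 0 0 0 0.55; 0 0 0 0 0 0 0.55; 0 0 0 0 0 0 0.55; -3 0 0 0 0 0 0.55; -5 0 0 0 0 0 0.55; -5 0 0 0 0 0 0.3; -5 0 0 0 0 0 0' 40; python3 - <<'E'
from h import *
st()
d=snap('side','side16');cv2.imwrite('pics/s16z.png',cv2.resize(d['image'][90:310,180:420],None,fx=2.7,fy=2.7,interpolation=cv2.INTER_CUBIC))
E
```

```text
time_s: 16.55
tcp_pos: [0.4035, -0.375, 0.174]
tool_rot: [87.3, 89.3, 155.4]
contact_force: [1.1, -0.3, -0.5]
gripper_width: 0.383
t 16.55 tcp [ 0.4035 -0.375   0.174 ] cradle [ -23.9 -387.9] jaw yaw 158.13 xax [-0.011  0.005 -1.   ] F [ 1.1 -0.3 -0.5] g 33.7 q [-23.  11. -18.  -0. -62.   1.]
```

View pics/s16z.png

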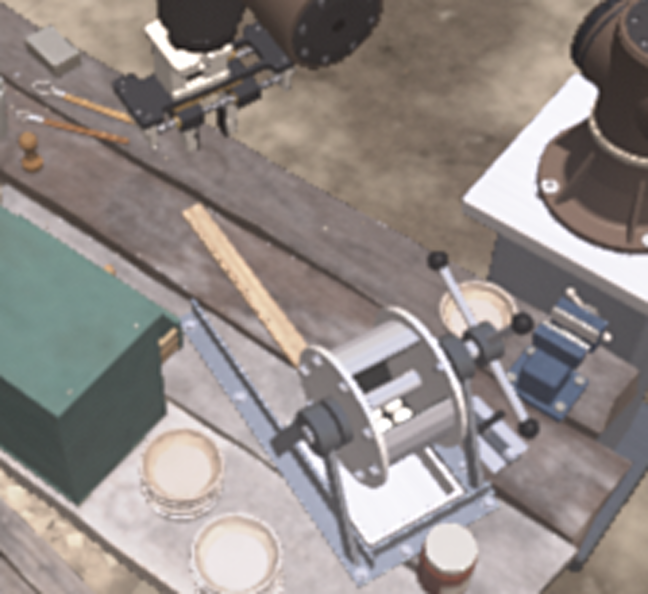

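```bash
cat >> h.py <<'E'
def rayplane(d,u,v,xc=-.13):
    K=d['mtx'];T=d['world_from_camera'];r=T[:3,:3]@np.array([(u-K[0,2])/K[0,0],(v-K[1,2])/K[1,1],1]);o=T[:3,3]
    n=np.array([*ex,0]);p0=np.array([*c2w(xc,0),0]);t=n@(p0-o)/(n@r);p=o+t*r
    return w2c(p)[1]*1000,p[2]*1000
def knobs(d):
    g=d['image'].max(2);m=(g<62).astype(np.uint8);n,l,s,c=cv2.connectedComponentsWithStats(m)
    for i in range(1,n):
        if 8<s[i,4]<200:
            y,z=rayplane(d,*c[i]);r=np.hypot(y,z-165)
            if 80<r<120: print('knob',c[i].round(1),s[i,4],'y,z',round(y,1),round(z,1),'r',round(r,1),'ang(from up toward -y)',round(np.degrees(np.arctan2(-y,z-165)),1))
E
python3 - <<'E'
from h import *
for t in('top0','side0','side16'):
    print(t);knobs(load(t))
E
```

```text
top0
side0
knob [340.9 186.7] 15 y,z -91.1 208.8 r 101.1 ang(from up toward -y) 64.3
knob [372.5 210.2] 24 y,z 43.9 256.1 r 101.1 ang(from up toward -y) -25.7
knob [375.  249.1] 17 y,z 90.5 121.4 r 100.4 ang(from up toward -y) -115.7
side16
knob [341.3 186.3] 17 y,z -89.6 212.1 r 101.2 ang(from up toward -y) 62.2
knob [372.4 210.2] 23 y,z 43.6 255.6 r 100.5 ang(from up toward -y) -25.7
knob [375.  249.1] 16 y,z 90.5 121.4 r 100.4 ang(from up toward -y) -115.7
```

```bash
python3 -m jog '-5 0 0 0 0 0.6 0; -5 0 0 0 0 0 0; -2.5 0 0 0 0 0 0; 0 0 0 0 0 0 0'; python3 - <<'E'
from h import *
st();goto(*c2w(-.132,-.128),.29,158.8)
E
```

```text
time_s: 17.1
tcp_pos: [0.4076, -0.3775, 0.3122]
tool_rot: [102.2, 89.5, 170.4]
contact_force: [0.0, -0.3, -0.5]
gripper_width: 0.008
t 17.1 tcp [ 0.4076 -0.3775  0.3122] cradle [ -19.2 -388.7] jaw yaw 158.2 xax [-0.009  0.002 -1.   ] F [ 0.  -0.3 -0.5] g 0.7 q [-23.   7.  -5.   0. -79.   1.]
  yaw opt 0 [-0.6  -0.11 -0.51]
  yaw opt 180 [ 1.794e+02 -8.000e-01  1.700e-01]
shift cm [ 2.28 11.54 25.96] norm 28.5
```

```bash
python3 -m jog '0 2.3 5.2 -0.6 0 -0.5 0; 0 2.3 5.2 0 0 0 0; 0 2.3 5.2 0 0 0 0; 0 2.3 5.2 0 0 0 0; 0.5 2.3 5.2 0 0 0 0; 0 0 0 0 0 0 0'; python3 - <<'E'
from h import *
st();goto(*c2w(-.132,-.128),.184,158.8)
E
```

```text
time_s: 17.85
tcp_pos: [0.3924, -0.0852, 0.2992]
tool_rot: [100.0, 89.5, 168.7]
contact_force: [0.6, -0.7, -0.1]
gripper_width: 0.004
t 17.85 tcp [ 0.3924 -0.0852  0.2992] cradle [-139.  -121.7] jaw yaw 158.68 xax [-0.008  0.002 -1.   ] F [ 0.6 -0.7 -0.1] g 0.4 q [ 16.  -9. -22.  -0. -78. -37.]
  yaw opt 0 [-0.12 -0.08 -0.48]
  yaw opt 180 [ 1.7988e+02 -7.6000e-01  1.3000e-01]
shift cm [11.51 -0.8  -0.61] norm 11.56
```

```bash
python3 -m jog '4 -0.7 -0.6 0 0 -0.5 0; 4 0 0 0 0 0 0; 2.5 0 0 0 0 0 0; 0.8 0 0 0 0 0 0; 0 0 0 0 0 0 0'; python3 - <<'E'
from h import *
st()
d=snap('side','side17');knobs(d);cv2.imwrite('pics/s17z.png',cv2.resize(d['image'][130:300,270:420],None,fx=3.5,fy=3.5,interpolation=cv2.INTER_CUBIC))
d=snap('top','top17');cv2.imwrite('pics/t17z.png',cv2.resize(d['image'][150:350,140:400],None,fx=3,fy=3,interpolation=cv2.INTER_CUBIC))
E
```

```text
time_s: 18.48
tcp_pos: [0.3951, -0.0948, 0.1806]
tool_rot: [149.1, 89.8, -142.2]
contact_force: [-0.2, 0.2, 0.1]
gripper_width: 0.002
t 18.48 tcp [ 0.3951 -0.0948  0.1806] cradle [-133.1 -129.7] jaw yaw 158.74 xax [-0.003 -0.002 -1.   ] F [-0.2  0.2  0.1] g 0.2 q [ 15.  -4. -34.   0. -61. -36.]
knob [341.1 186.6] 17 y,z -90.1 210.2 r 100.8 ang(from up toward -y) 63.4
knob [372.5 210.2] 24 y,z 43.9 256.1 r 101.1 ang(from up toward -y) -25.7
knob [375.  249.1] 17 y,z 90.5 121.4 r 100.4 ang(from up toward -y) -115.7
```

View pics/s17z.png

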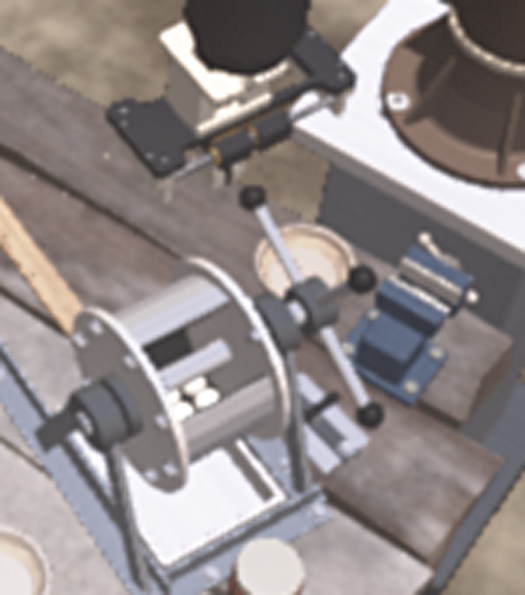

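View pics/t17z.png

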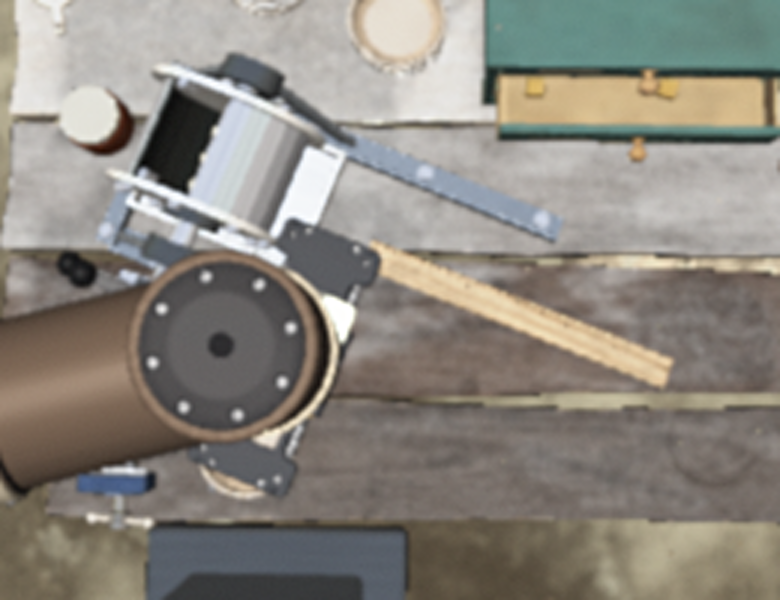

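```bash
python3 -m jog '0 0 1.5 0 0 0 0; 0 0 1.2 0 0 0 0; -0.4 0 1.2 0 0 0 0; -0.5 0 1.2 0 0 0 0; -0.5 0 1.2 0 0 0 0; -0.5 0 1 0 0 0 0; -0.5 0 1 0 0 0 0; 0 0 0 0 0 0 0'; python3 - <<'E'
from h import *
st()
d=snap('side','side18');knobs(d);cv2.imwrite('pics/s18z.png',cv2.resize(d['image'][130:300,270:420],None,fx=3.5,fy=3.5,interpolation=cv2.INTER_CUBIC))
E
```

```text
time_s: 19.58
tcp_pos: [0.4123, -0.0548, 0.2223]
tool_rot: [-178.2, 84.8, -109.1]
contact_force: [0.9, 0.8, -0.4]
gripper_width: 0.007
t 19.57 tcp [ 0.4123 -0.0548  0.2223] cradle [-131.4  -86.2] jaw yaw 159.1 xax [-0.03  -0.086 -0.996] F [ 0.9  0.8 -0.4] g 0.6 q [ 24.  -4. -30.   4. -68. -46.]
knob [348.4 182.5] 45 y,z -64.4 256.9 r 112.2 ang(from up toward -y) 35.0
knob [378.8 224.9] 25 y,z 78.0 229.5 r 101.2 ang(from up toward -y) -50.4
knob [367.2 247.7] 15 y,z 62.5 89.0 r 98.4 ang(from up toward -y) -140.6
```

View pics/s18z.png

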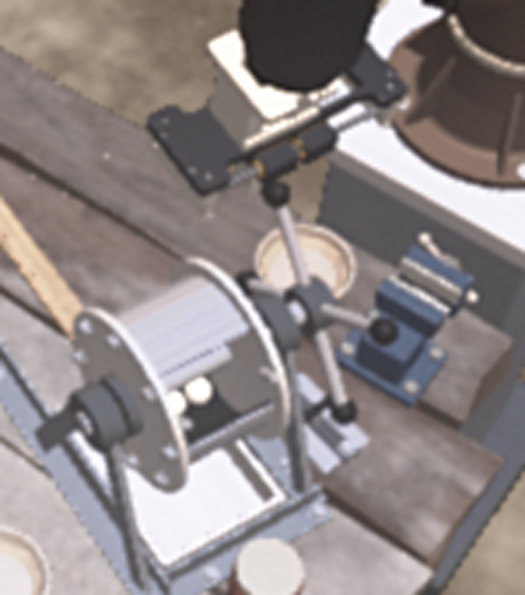

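```bash
python3 - <<'E'
from h import *
goto(*c2w(-.131,-.078),.212,158.8)
E
```

```text
yaw opt 0 [ 0.29 -5.16  0.19]
  yaw opt 180 [-179.53   -0.3    -8.08]
shift cm [ 0.93 -0.04  0.86] norm 1.27
```

```bash
python3 -m jog '0.9 0 0.2 0.3 -4.5 0 0; 0 0 1 0 -0.5 0 0; 0 0 1.2 0 0 0 0; 0 0 1.2 0 0 0 0; 0 0 1.2 0 0 0 0; 0 0 0 0 0 0 0'; python3 - <<'E'
from h import *
st()
d=snap('side','side19');knobs(d);cv2.imwrite('pics/s19z.png',cv2.resize(d['image'][130:300,270:420],None,fx=3.5,fy=3.5,interpolation=cv2.INTER_CUBIC))
goto(*c2w(-.131,-.0),.212,158.8)
E
```

```text
time_s: 20.38
tcp_pos: [0.4277, -0.0121, 0.2166]
tool_rot: [-157.7, 89.4, -88.8]
contact_force: [0.5, -0.3, -0.7]
gripper_width: 0.003
t 20.38 tcp [ 0.4277 -0.0121  0.2166] cradle [-132.6  -40.8] jaw yaw 158.92 xax [ 0.   -0.01 -1.  ] F [ 0.5 -0.3 -0.7] g 0.3 q [ 26.  -4. -29.   1. -65. -47.]
knob [348.9 184.4] 9 y,z -61.0 251.8 r 106.1 ang(from up toward -y) 35.1
knob [358.7 190.5] 46 y,z -20.1 270.2 r 107.1 ang(from up toward -y) 10.8
knob [380.6 239.8] 26 y,z 98.6 183.0 r 100.2 ang(from up toward -y) -79.6
  yaw opt 0 [ 0.12 -0.53  0.22]
  yaw opt 180 [-179.88   -0.35   -0.84]
shift cm [ 0.42 -0.16  4.11] norm 4.13
```

View pics/s19z.png

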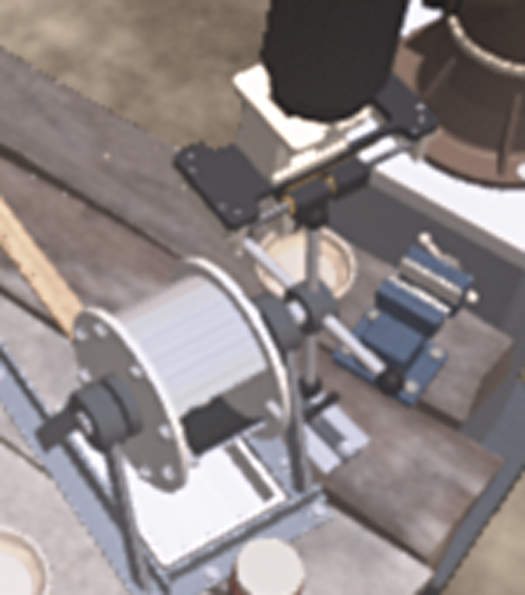

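```bash
python3 -m jog '0.2 -0.1 1 0 -0.5 0 0; 0.1 0 1 0 0 0 0; 0 0 1 0 0 0 0; 0 0 1 0 0 0 0; 0 0 1 0 0 0 0; 0 0 1 0 0 0 0; 0 0 0.8 0 0 0 0; 0 0 0 0 0 0 0'; python3 - <<'E'
from h import *
st()
d=snap('side','side20');knobs(d);cv2.imwrite('pics/s20z.png',cv2.resize(d['image'][130:300,270:420],None,fx=3.5,fy=3.5,interpolation=cv2.INTER_CUBIC))
goto(*c2w(-.131,.03),.212,158.8)
E
```

```text
time_s: 21.42
tcp_pos: [0.4511, 0.0516, 0.2108]
tool_rot: [172.4, 89.4, -118.7]
contact_force: [0.3, -2.6, 1.1]
gripper_width: -0.0
t 21.43 tcp [0.4511 0.0516 0.2108] cradle [-133.8   27.1] jaw yaw 158.89 xax [-0.005 -0.009 -1.   ] F [ 0.3 -2.6  1.1] g -0.0 q [ 32.  -0. -26.   0. -65. -53.]
knob [343.7 185.6] 21 y,z -80.4 225.6 r 100.7 ang(from up toward -y) 53.0
knob [374.3 208. ] 19 y,z 47.5 270.3 r 115.5 ang(from up toward -y) -24.3
knob [375.6 216. ] 27 y,z 59.1 247.8 r 101.8 ang(from up toward -y) -35.5
knob [372.8 249.2] 17 y,z 83.1 110.4 r 99.5 ang(from up toward -y) -123.3
  yaw opt 0 [ 0.09 -0.54 -0.06]
  yaw opt 180 [-1.7991e+02  1.0000e-01 -8.5000e-01]
shift cm [-0.12 -0.27  0.29] norm 0.42
```

View pics/s20z.png

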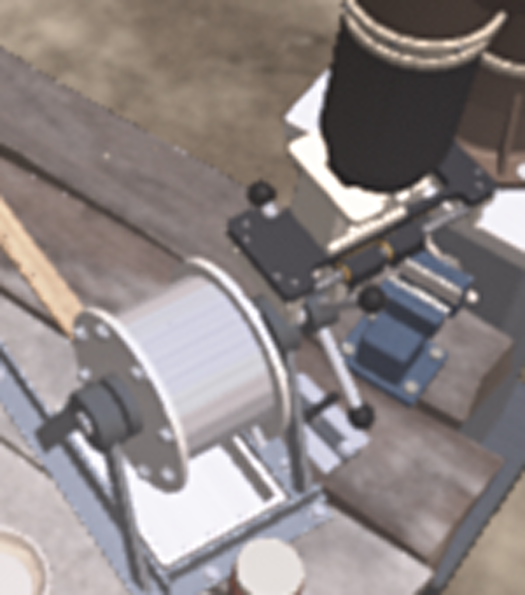

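```bash
python3 -m jog '0 0 -1 0 0 0 0; -5 0 0 0 0 0 0; -4.5 0 0 0 0 0 0; 0 0 -5 0 0 0 0; 0 0 -5 0 0 0 0; 0 0 -4.5 0 0 0 0; 0 0 0 0 0 0 0'; python3 - <<'E'
from h import *
st()
goto(*c2w(-.132,-.122),.20,158.8)
d=snap('side','side21');knobs(d)
E
```

```text
time_s: 22.35
tcp_pos: [0.3943, -0.0959, 0.311]
tool_rot: [-108.2, 89.8, -39.2]
contact_force: [-0.2, -0.7, -0.5]
gripper_width: 0.007
t 22.35 tcp [ 0.3943 -0.0959  0.311 ] cradle [-133.4 -131. ] jaw yaw 159.0 xax [ 0.003 -0.003 -1.   ] F [-0.2 -0.7 -0.5] g 0.6 q [ 15.  -9. -21.   0. -78. -36.]
  yaw opt 0 [ 0.2  -0.08  0.23]
  yaw opt 180 [-1.798e+02 -3.600e-01 -1.200e-01]
shift cm [11.1  -0.1   0.91] norm 11.14
knob [343.6 185.5] 19 y,z -80.8 225.6 r 101.0 ang(from up toward -y) 53.1
knob [375.5 216.2] 23 y,z 59.1 246.8 r 100.9 ang(from up toward -y) -35.9
knob [372.7 249.4] 15 y,z 83.3 109.3 r 100.2 ang(from up toward -y) -123.8
```

```bash
python3 -m jog '4 0 0.5 0 0 0 0; 4 0 0.4 0 0 0 0; 2.5 0 0 0 0 0 0; 0.6 0 0 0 0 0 0; 0 0 0 0 0 0 0'; python3 - <<'E'
from h import *
st()
E
```

```text
time_s: 23.02
tcp_pos: [0.4013, -0.0841, 0.1987]
tool_rot: [-68.1, 89.5, 1.0]
contact_force: [-0.2, -0.0, -0.0]
gripper_width: 0.008
t 23.02 tcp [ 0.4013 -0.0841  0.1987] cradle [-131.1 -117.5] jaw yaw 159.11 xax [ 0.01  0.   -1.  ] F [-0.2 -0.  -0. ] g 0.7 q [ 16.  -5. -32.   0. -63. -37.]
```

```bash
python3 -m jog '0 0 1 0 0 0.5 0; 0 0 1 0 0 0 0; -0.2 0 0.8 0 0 0 0; -0.2 0 0.8 0 0 0 0; -0.2 0 0.8 0 0 0 0; -0.2 0 0.8 0 0 0 0; 0 0 0 0 0 0 0'; python3 - <<'E'
from h import *
st()
goto(*c2w(-.132,-.021),.212,158.8)
d=snap('side','side22');knobs(d);cv2.imwrite('pics/s22z.png',cv2.resize(d['image'][130:300,270:420],None,fx=3.5,fy=3.5,interpolation=cv2.INTER_CUBIC))
E
```

```text
time_s: 23.9
tcp_pos: [0.4128, -0.0571, 0.2207]
tool_rot: [-177.7, 87.3, -108.3]
contact_force: [-0.2, -0.0, -1.5]
gripper_width: 0.004
t 23.9 tcp [ 0.4128 -0.0571  0.2207] cradle [-130.1  -88.1] jaw yaw 159.32 xax [-0.015 -0.045 -0.999] F [-0.2 -0.  -1.5] g 0.4 q [ 22.  -5. -30.   2. -67. -43.]
  yaw opt 0 [ 0.52 -2.74  0.12]
  yaw opt 180 [-179.43   -0.2    -4.29]
shift cm [0.54 0.13 6.74] norm 6.77
knob [347.8 185.6] 21 y,z -64.5 243.0 r 101.2 ang(from up toward -y) 39.6
knob [378.5 224.1] 22 y,z 76.0 230.8 r 100.5 ang(from up toward -y) -49.1
knob [368.2 248.6] 12 y,z 67.1 90.5 r 100.3 ang(from up toward -y) -138.0
```

View pics/s22z.png

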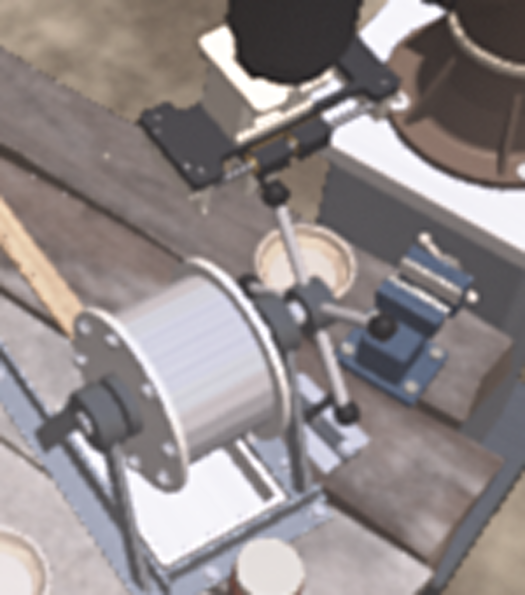

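```bash
python3 -m jog '0.5 0 0.3 0 -2.7 0 0; 0 0 0.8 -0.5 0 0 0; 0 0 0.8 0 0 0 0; 0 0 0.8 0 0 0 0; 0 0 0.8 0 0 0 0; 0 0 0.7 0 0 0 0; 0 0 0.5 0 0 0 0; 0 0 0 0 0 0 0'; python3 - <<'E'
from h import *
st()
goto(*c2w(-.132,-.021),.212,158.8)
d=snap('side','side23');knobs(d);cv2.imwrite('pics/s23z.png',cv2.resize(d['image'][130:300,270:420],None,fx=3.5,fy=3.5,interpolation=cv2.INTER_CUBIC))
E
```

```text
time_s: 24.95
tcp_pos: [0.4277, -0.0183, 0.223]
tool_rot: [-162.8, 89.1, -92.8]
contact_force: [-1.8, -1.5, -0.5]
gripper_width: 0.007
t 24.95 tcp [ 0.4277 -0.0183  0.223 ] cradle [-130.3  -46.6] jaw yaw 159.94 xax [-0.001 -0.016 -1.   ] F [-1.8 -1.5 -0.5] g 0.6 q [ 25.  -4. -28.   1. -66. -45.]
  yaw opt 0 [ 1.14 -0.86  0.28]
  yaw opt 180 [-178.86   -0.43   -1.35]
shift cm [1.06 0.13 2.58] norm 2.79
knob [347. 182.] 12 y,z -70.1 252.9 r 112.5 ang(from up toward -y) 38.6
knob [380.5 238. ] 26 y,z 96.3 188.8 r 99.2 ang(from up toward -y) -76.1
knob [359.  242.9] 14 y,z 28.0 67.0 r 101.9 ang(from up toward -y) -164.1
```

View pics/s23z.png

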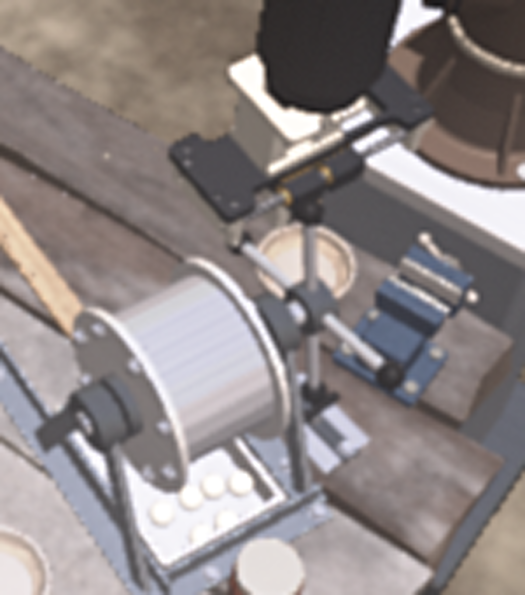

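```bash
python3 -m jog '0.8 0.1 0.4 1 -0.8 0 0; 0 0 0.7 0 0 0 0; 0 0 0.7 0 0 0 0; 0 0 0.4 0 0 0 0; 0 0 0 0 0 0 0'; python3 - <<'E'
from h import *
st()
goto(*c2w(-.132,-.021),.212,158.8)
d=snap('side','side24');knobs(d)
E
```

```text
time_s: 25.62
tcp_pos: [0.4353, 0.0038, 0.2146]
tool_rot: [-82.9, 89.7, -14.1]
contact_force: [-1.7, -1.3, 0.9]
gripper_width: 0.004
t 25.62 tcp [0.4353 0.0038 0.2146] cradle [-131.2  -23.2] jaw yaw 158.85 xax [ 0.005 -0.001 -1.   ] F [-1.7 -1.3  0.9] g 0.3 q [ 27.  -3. -28.   0. -65. -48.]
  yaw opt 0 [0.05 0.04 0.3 ]
  yaw opt 180 [-1.7995e+02 -4.8000e-01  6.0000e-02]
shift cm [0.26 0.08 0.22] norm 0.35
knob [379.7 242.6] 25 y,z 98.7 168.5 r 98.8 ang(from up toward -y) -88.0
```

```bash
python3 -m jog '0 0 0.5 0 0 0 0; 0 0 0 0 0 0 0'; python3 - <<'E'
from h import *
st()
d=snap('side','side25');knobs(d)
E
```

```text
time_s: 25.92
tcp_pos: [0.4373, 0.0088, 0.2146]
tool_rot: [-77.8, 89.7, -9.0]
contact_force: [-0.7, -0.4, -0.5]
gripper_width: 0.005
t 25.93 tcp [0.4373 0.0088 0.2146] cradle [-131.1  -17.8] jaw yaw 158.84 xax [ 0.006 -0.001 -1.   ] F [-0.7 -0.4 -0.5] g 0.4 q [ 27.  -3. -28.   0. -65. -49.]
knob [352.8 191. ] 11 y,z -41.2 244.3 r 89.3 ang(from up toward -y) 27.5
knob [363.8 196.4] 49 y,z 2.5 269.6 r 104.7 ang(from up toward -y) -1.4
knob [379.6 244.2] 20 y,z 100.1 162.3 r 100.2 ang(from up toward -y) -91.5
```

```bash
python3 -m jog '0 0 -1.2 0 0 0 0; 0 0 -0.5 0 0 0 0; -5 0 0 0 0 0 0; -5 0 0 0 0 0 0; -2 0 -5 0 0 0 0; 0 0 -5 0 0 0 0; 0 0 -5 0 0 0 0; 0 0 -5 0 0 0 0'; python3 - <<'E'
from h import *
st()
d=snap('side','side26');knobs(d);cv2.imwrite('pics/s26z.png',cv2.resize(d['image'][120:310,230:420],None,fx=3.1,fy=3.1,interpolation=cv2.INTER_CUBIC))
d=snap('top','top26');knobs(d);cv2.imwrite('pics/t26z.png',cv2.resize(d['image'][150:350,140:400],None,fx=3,fy=3,interpolation=cv2.INTER_CUBIC))
E
```

```text
time_s: 26.98
tcp_pos: [0.3559, -0.1991, 0.3388]
tool_rot: [-74.7, 89.5, -5.5]
contact_force: [1.5, -0.4, -0.2]
gripper_width: 0.002
t 26.98 tcp [ 0.3559 -0.1991  0.3388] cradle [-131.9 -241.1] jaw yaw 159.12 xax [ 0.009 -0.001 -1.   ] F [ 1.5 -0.4 -0.2] g 0.2 q [ -1. -10. -18.   0. -82. -20.]
knob [337.  192.5] 12 y,z -103.0 167.6 r 103.0 ang(from up toward -y) 88.5
knob [364.  197.3] 24 y,z 3.8 267.0 r 102.1 ang(from up toward -y) -2.2
knob [379.6 244. ] 21 y,z 99.9 162.6 r 100.0 ang(from up toward -y) -91.4
```

View pics/s26z.png

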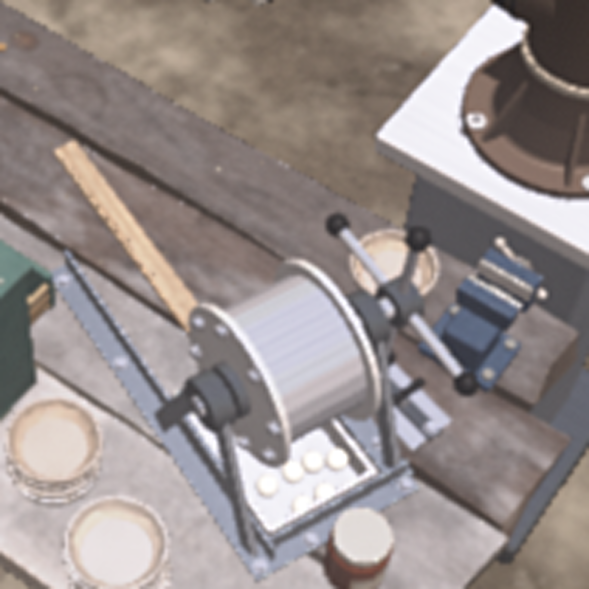

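View pics/t26z.png

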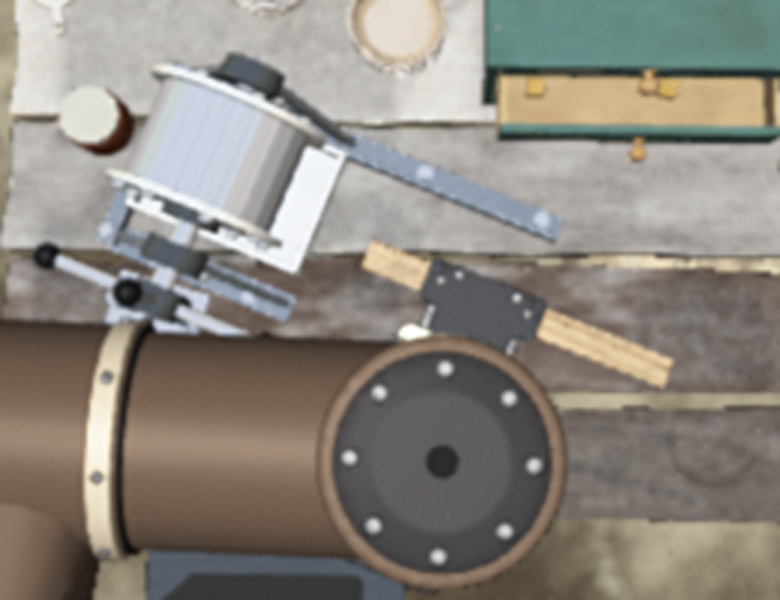

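```bash
python3 - <<'E'
from edge import *
edge('side26',range(30,80,3));edge('side15',range(30,80,3));edge('top26',list(range(-80,-40,5)));edge('top15',list(range(-55,-20,5))+list(range(15,75,5)))
edgey('side26',range(-50,50,5),(75,95));edgey('side15',range(-50,50,5),(75,95))
d=load('top26');a=rect(d,.04,-75,75,-110,-50,4);cv2.imwrite('pics/rec4.png',a)
s=load('side26');cv2.imwrite('pics/rec5.png',rect(s,.034,-105,75,60,100,4))
E
```

```text
side26 x edge -64.4 at y 54.0 slope deg -1.16 17 17
side15 x edge -64.54 at y 54.0 slope deg -1.23 17 17
top26 x edge -64.88 at y -62.0 slope deg 2.59 8 8
top15 x edge -64.09 at y 11.0 slope deg -0.45 17 19
side26 y edge 84.1 slope -0.5 20 20
side15 y edge 84.41 slope -0.57 20 20
```

View pics/rec4.png

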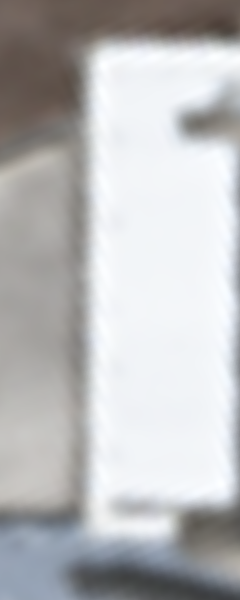

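View pics/rec5.png

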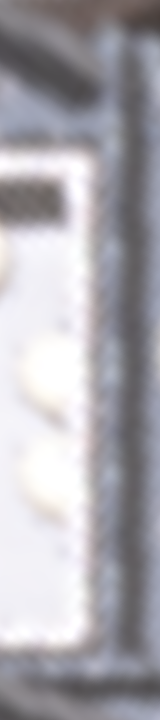

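```bash
python3 - <<'E'
from h import *
def prof(tag,h,fixed,rng,along):
    d=load(tag);g=cv2.cvtColor(d['image'],cv2.COLOR_BGR2GRAY).astype(np.float32);r=np.arange(*rng,.25);o=[]
    for f in fixed:
        P=[(f,a) if along=='y' else (a,f) for a in r]
        uv=np.float32([proj(d,[*c2w(x/1000,y/1000),h]) for x,y in P])
        v=cv2.remap(g,uv[:,0].reshape(1,-1),uv[:,1].reshape(1,-1),cv2.INTER_LINEAR).ravel()
        gr=np.gradient(v);o.append((f,r[np.argmin(gr)],r[np.argmax(gr)]))
    o=np.array(o)
    for c,n in((1,'bright->dark'),(2,'dark->bright')):
        k=abs(o[:,c]-np.median(o[:,c]))<2.5;p=np.polyfit(o[k,0],o[k,c],1);print(tag,along,n,'at0',p[1].round(2),'slope deg',np.degrees(np.arctan(p[0])).round(2),k.sum(),len(k))
prof('side26',.028,range(-90,45,5),(78,98),'y')   # stop
prof('side26',.028,range(-280,-110,5),(52,74),'x') # rail
prof('top26',.028,range(-280,-110,5),(50,70),'x')
prof('top26',.04,range(-50,45,5),(-95,-78),'y')   # pan -y edge
prof('side10',.04,range(-285,-150,5),(-72,-56),'x')  # pan on rail before
prof('side26',.04,range(30,80,3),(-72,-56),'x')
E
```

```text
side26 y bright->dark at0 79.59 slope deg -0.64 22 27
side26 y dark->bright at0 95.23 slope deg -0.02 27 27
side26 x bright->dark at0 61.13 slope deg 0.23 34 34
side26 x dark->bright at0 67.65 slope deg 0.15 34 34
top26 x bright->dark at0 54.14 slope deg 0.36 33 34
top26 x dark->bright at0 59.45 slope deg 0.37 34 34
top26 y bright->dark at0 -92.89 slope deg 0.54 17 19
top26 y dark->bright at0 -87.74 slope deg 0.07 19 19
side10 x bright->dark at0 -64.33 slope deg -0.95 27 27
side10 x dark->bright at0 -68.31 slope deg -0.02 26 27
side26 x bright->dark at0 -57.68 slope deg -0.2 17 17
side26 x dark->bright at0 -63.31 slope deg -1.16 17 17
```

```bash
python3 - <<'E'
from edge import *
for t in('top11',): edge(t,range(-285,-140,5))
edge('side10',range(-285,-155,5));edge('side12',range(-200,-150,5))
edge('top26',list(range(-80,-40,5)));edge('top17',list(range(-30,70,5)));edge('top26',list(range(20,70,4)))
for t,r in(('top11',(-299,-120,-70,75)),('top26',(-95,95,-70,75))):
    cv2.imwrite(f'pics/rr_{t}.png',rect(load(t),.04,r[2],r[3],r[0],r[1],4))
E
```

```text
top11 x edge -66.76 at y -215.0 slope deg -0.69 29 29
side10 x edge -68.34 at y -221.0 slope deg -0.21 25 26
side12 x edge -66.38 at y -178.0 slope deg 0.85 10 10
top26 x edge -64.88 at y -62.0 slope deg 2.59 8 8
top17 x edge -64.03 at y 17.0 slope deg 0.2 18 20
top26 x edge -63.65 at y 46.0 slope deg 1.69 12 13
```

View pics/rr_top11.png

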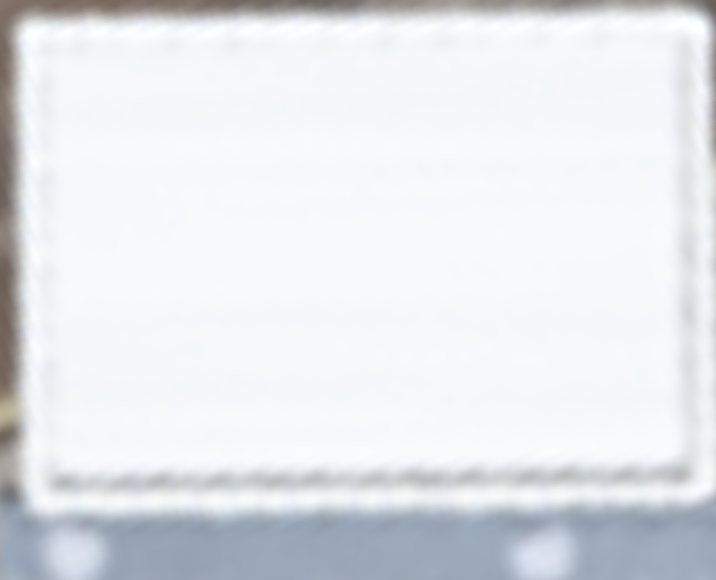

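View pics/rr_top26.png

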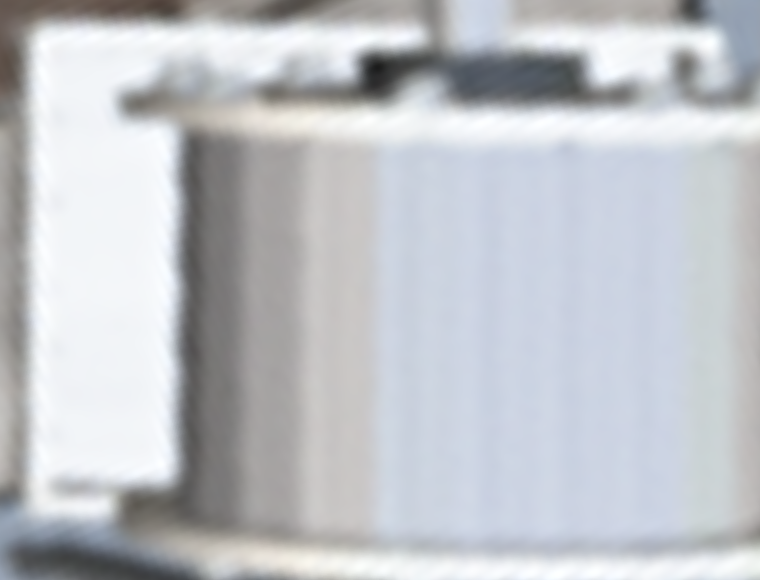

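```bash
python3 - <<'E'
from h import *
s=status.observe();print(s['time_s'],np.abs(s['dq']).max());print(robot.close_job())
E
```

```text
27.075 5.697563431812781
the job is handed in; nothing more can be done
None
```

The job is done and handed in at about 27 s of the 72 s allowed. I can't see the verdict.

**What I did:** I gripped the ruler near its robot-side end and pushed the pan sideways to the rail. I then pushed it along the rail with the ruler's tip, under the barrel, until it stopped hard against the end stop (about 50 N). I laid the ruler flat on the bench, with its tip about 50 mm clear of the pan. Two pushes on the star handle's arms then turned the barrel from about -26° to about -181°.

**Last checks:**
- **Balls:** all six showed in the pan in the last side picture.
- **Barrel:** the hatch faces down within about 1.5 to 3° (slightly past straight down). The four-arm readings differ by about that much.
- **Pan:** against both faces as far as the pictures can tell, about 1 mm at the rail.
- **Squareness:** the two cameras disagree by about half a degree either way. They average out to square, within the 2 mm calibration.
- **Bystanders:** I made no contact with any of them, but I checked them only by eye in the last pictures. The stamp was outside my last crops.

**What went wrong:**
- **First grasp missed:** the fingertips stand about 30 mm higher than the reported tool height says, so the first grasp closed above the ruler without touching it. I corrected for this from the camera depth and regripped.
- **Handed in while moving:** at hand-in the arm was still slowing down, at about 6°/s, in free space clear of everything.

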